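# Load a soil sample ring through the spring flaps

### The arm

A 6-joint arm with a two-finger parallel gripper is mounted at the origin on a cart in front of the work surface, level with it; the furniture and walls round the work are solid. World frame = base frame: x ahead of the robot, y to its left, z up, the work surface at z = 0. Lengths are in mm, angles in rad, forces in N, time in s.
With the tool pointing down it reaches from about 325 to 900 mm from the base axis. Payload 6.1 kg.
Tool frame: the origin (TCP) lies at the very end of the fingers, on their centre line; the grasp point (between the pads) lies behind it (robot.hold_point_z is the y of the grasp point in the tool frame, in mm); y points along the fingers, z is the direction in which the jaws open and shut, and the axes are right-handed (so a half turn about y gives the same grasp; the last joint's range is limited). The gripper opens to 85 mm and grips with 20 to 120 N. Pads are 22 mm wide; open, the fingers measure 114 mm over their backs; the gripper's body (76 mm by 85 mm) begins 54 mm behind the grasp point. The pads swing forward as they close: fully open they stand 13 mm farther back than shut.
Start: joints at [1.091, 0.22, 1.526, -0, 1.395, -0.126], TCP at [216.538, 586.282, 197.3] pointing down, gripper open.
Joint ranges: [-2.98, 2.98], [-0.91, 2.08], [0.09, 2.57], [-1.24, 4.39], [0.2, 2.65], [-2.68, 2.68]. Speed limits (rad/s): [2.57, 2.57, 3.01, 3.14, 3.14, 3.14].

### API

Orientations are given as a unit quaternion [x, y, z, w].
In Python, from rig import robot, cams gives the robot as it stands.
- The arm moves only by the tool send_rows, never from a script. Its argument "deltas" is text: rows parted by semicolons, each of 7 numbers parted by spaces: the turn, a rotation vector about the tool's x, y, z in rad, then the shift along the tool's x, y, z in cm, then the opening, from 0 (shut) to 1 (fully open). A call has 1 to 20 rows; each row is the pose to reach, as a shift and turn from the pose commanded when the call began, along the tool's axes at that moment; what a row does not reach only later rows make up. A row lasts 1/8 s, in which the tool goes at most 62.5 mm and 10.7 degrees, less where a joint would pass 70% of its speed; a pose out of reach is approached as far as the arm can. A call with a gripper value outside its range is refused whole. The fingers move at their own pace and stop on an object; "squeeze" is the grip in N (left out, the last holds). Time passes only in rows, so rows that repeat a pose let the fingers close. It gives the time, the measured TCP pose, the force and the opening at its end, in the units of the state.
- robot.read_state(): the state, without advancing time (a new reading comes with each control period).
- cams.camera(name): name is "scene" or "side" or "wrist"; returns (picture, depth): 480x640x3 uint8, red, green, blue; 480x640 float32, mm along the optical axis (not along the pixel's ray), 0 where there is no reading.
- cams.camera_info(name): a dict with "vfov" (degrees; the focal length in pixels is half the picture's height over the tangent of half this angle, whatever the lens; pixels are square), "cx", "cy" (the principal point, pixels), "k1" (the pictures are not rectified: a ray, as slopes to the right and down, at radius r is drawn at 1 + k1 r^2 times it, then the intrinsics apply), "rvec" (rotation vector, rad) and "tvec" (3), from world to camera coordinates, as OpenCV has them; the wrist camera has in their place "tool_from_camera" (4x4, takes a point from camera to tool coordinates, whose origin is the TCP and whose axes are the tool frame's). Camera axes: x right, y down, z forward; pixel columns grow to the right and rows downward; lengths in mm; the calibration is good to about 2 mm. A picture is of the moment at which its call begins: read the wrist's pose just before it. camera_info takes no time and is no camera call.
- robot.finish_job(): hands the job in, once; it reports no verdict.
The state is a dict: "t": time; "joints": joint angles; "joint_vel": joint speeds; "joint_efforts": joint torques, N m; "tool_pos": TCP position; "ee_rot": TCP orientation; "force": force on the tool from outside, world axes, zero at the start; "torque": the same for the moment, N m; "width": finger opening in mm.
Only numpy, scipy, OpenCV 4.12 (cv2) and the standard library are available. Lean on these libraries where they do the work, as an engineer would, in place of code of your own. Each camera call takes 0.05 s, during which the arm holds its last target.

### The job

Put the steel ring packed with soil into the round cup of the blue carrier that stands in the loading lane. Then slide the carrier by its upright handle straight through the orange spring flaps, without forcing it against the floor or the sides, and on until it meets the sprung red buffer at the far end, press it gently so that the buffer gives about 4 mm (never near its full 10 mm), hold it there for a moment and let go, so that the carrier with the ring stays inside with both flaps shut behind it. Leave the moisture tin, the stopwatch and the brush where they are.

Things in the scene. Friction and masses are not known exactly. Their poses are not given: they have to be found in the camera images.
- ring_mid (a point): Sample ring: a steel ring packed flush with dark brown soil, 49 mm diameter, 28 mm high, 0.21 kg, standing on the worktop; it may stand on either side of the lane (it and the moisture tin swap places). The point is its centre, half-way up (14 mm above its underside). Grip it across its outside.
- seat (a point): Loose blue carrier (0.3 kg) in the lane's open front part, nose 6 to 26 mm before the flaps. Point: centre of its cup floor's top, 8 mm above the worktop; x points into the lane, z up. Cup 54 mm wide inside, rim 5 mm above its floor; the nose is round, 30 mm radius about this point; the straight tail is 60 mm wide, 9 mm high, ending 48 mm behind the point.
- handle (a point): Centre of the black round knob on the carrier's steel stem (10 mm thick), 40 mm behind the cup centre, 63.5 mm above the worktop. The knob is an upright cylinder, 20 mm diameter, 25 mm high (12.5 mm above and below the point). It can be clamped, or only caged between the fingers and pushed; clamped, a misplaced hand can force the carrier against the lane.
- lane: Fixed lane. Origin: worktop level, centre line, plane of the shut flaps; x = the way to push, z up. Floor 4 mm thick. x -110 to -4 mm: open above, rails 64 mm apart, tops 11 mm above the worktop. x -4 to 180 mm: white housing, guides 64 mm apart, clear roof with its top at 44 mm and a 24 mm wide slot along the middle for the carrier's stem; the knob stays above the roof.
- flap_left (a joint): Left orange spring flap, 34 mm wide, 34 mm high, upright hinge at the lane's side; 0 = shut, up to 1.55 rad when pushed inward. Its spring shuts it once the carrier's tail has cleared it (cup centre more than 84 mm behind the flap plane). The two flaps together resist it with some 3 to 6 N; sliding the loaded carrier takes another 1 to 3 N.
- flap_right (a joint): Right orange spring flap, mirror image of the left: 0 = shut, up to 1.55 rad when pushed inward.
- buffer (a joint): How far the red sprung buffer pad (36 mm wide) at the lane's far end is pressed in, m: 0 at rest, 0.010 at its hard end. 2000 N/m (4 mm takes about 8 N), well damped. It sits on an end stop whose place differs and is not measured: the nose meets it with the cup centre somewhere between 90 and 110 mm behind the flap plane.
- tin_mid (a point): Closed aluminium moisture tin, 50 mm diameter, 27 mm high, bystander; the point is its centre, half-way up.
- stopwatch: Stopwatch, black with a yellow rim, 71 x 60 x 18 mm, lying left on the worktop; bystander. Origin under its centre.
- brush: Brush with a wooden handle, 170 mm long, lying on the right of the worktop; bystander. Origin under its centre.
Mind the look-alikes: they are no part of the job. What is shaped like the part that bears ring_mid but green, pink or turquoise is not meant.

How it is judged (in metres and radians):
On the way, in this order (a step that is already met when the one before it is completed fails the run):
1. the ring sits in the carrier's cup, let go, with the carrier still before the flaps (horizontal distance between ring_mid and seat below 0.005 m and z of ring_mid in the frame of seat below 0.017 m and contact force between the fingers and ring below 0.1 N and x of seat in the frame of lane below -0.02 m), for 0.2 s.
2. the carrier with the ring pushes both flaps open (value of joint each of flap_left, flap_right above 0.9 rad and x of seat in the frame of lane above 0 m and horizontal distance between ring_mid and seat below 0.006 m), for 0.1 s.
3. the carrier is held against the buffer, pressed in 2 to 6.5 mm, for 0.3 s, with both flaps shut behind it (value of joint buffer between 0.002 and 0.0065 m and x of seat in the frame of lane above 0.084 m and value of joint each of flap_left, flap_right below 0.1 rad), for 0.3 s.
At the end, for the whole second after the job is handed in: The carrier stands flat inside the lane, wholly behind the flap plane (cup centre more than 84 mm behind it), both flaps shut to within 0.1 rad, the ring upright and down in the cup (within 5 mm of its centre) (x of seat in the frame of lane above 0.084 m and z of seat in the frame of lane below 0.0105 m and value of joint each of flap_left, flap_right below 0.1 rad and horizontal distance between ring_mid and seat below 0.005 m and z of ring_mid in the frame of seat below 0.017 m and angle between ring_mid's own z axis and vertical below 0.1 rad and angle between seat's own z axis and vertical below 0.06 rad); the robot touches nothing.
It fails at once if the buffer is pressed in more than 8 mm (near its hard end) (value of joint buffer above 0.008 m).
It fails at once if on its way from the flaps to the buffer the carrier is forced against the lane's floor or sides with more than 30 N (contact force between carrier and lane above 30 N and x of seat in the frame of lane above -0.02 m).
It fails at once if the moisture tin, stopwatch or brush is moved more than 30 mm (distance of any of tin_mid, stopwatch, brush from where it was at the start of the episode above 0.03 m).
It also fails if it takes over 64 s, if anything falls off the work surface, if the arm or the gripper's body presses on something with over 40 N, if the wrist force passes 120 N, or if a joint passes its speed limit or range.

## Working session

There is one attempt and no reset: what is moved stays moved. The work goes in short steps, Python scripts to look and compute and a tool call to move; the robot and the scene stay as the last step left them, time stands still between calls to the robot, and variables do not carry over. Pictures are saved under pics/ and viewed, and the job is handed in when it is done.

Besides the shell and the picture viewer there is one more tool, called after "Call:" by a JSON object that holds its "name" and its "arguments". send_rows: Moves the arm, as the interface text tells. Its arguments: {"type":"object","properties":{"deltas":{"type":"string"},"squeeze":{"type":"number"}},"required":["deltas"]}

```bash
mkdir -p pics; ls
python3 - <<'E'
from rig import robot, cams
import cv2,numpy as np
s=robot.read_state();print({k:np.round(v,3) for k,v in s.items()});print(robot.hold_point_z)
for n in ["scene","side","wrist"]:
    p,d=cams.camera(n);cv2.imwrite(f"pics/{n}0.png",p[:,:,::-1]);np.save(f"pics/{n}0.npy",d);print(n,cams.camera_info(n))
E
```

```text
pics
{'t': np.float64(0.0), 'joints': array([ 1.091,  0.221,  1.528, -0.   ,  1.395, -0.126]), 'joint_vel': array([ 0.   ,  0.001, -0.   , -0.001,  0.001,  0.   ]), 'joint_efforts': array([ 0.0000e+00, -4.9690e+01, -3.8939e+01, -0.0000e+00,  1.1000e-02,
        0.0000e+00]), 'tool_pos': array([216.216, 585.676, 196.168]), 'ee_rot': array([ 0.697, -0.125,  0.124, -0.695]), 'force': array([ 0.344,  0.435, -0.115]), 'torque': array([0.049, 0.021, 0.062]), 'width': np.float64(85.437)}
-18.700000000000003
scene {'vfov': 44.32999044069135, 'cx': 310.5412004222091, 'cy': 231.8861545477485, 'k1': -0.1593716354900681, 'rvec': array([ 1.9646806 , -0.56096013,  0.36006266]), 'tvec': array([-522.43427989,  152.72202482, 1260.50626476])}
side {'vfov': 52.11449386727958, 'cx': 319.059555751038, 'cy': 243.84516372550647, 'k1': -0.08487947126926237, 'rvec': array([ 1.97820273, -0.50831004,  0.31294552]), 'tvec': array([-559.21655279,  138.59717731, 1276.74451383])}
wrist {'vfov': 69.29848908979507, 'cx': 318.5515511068383, 'cy': 238.31706802670467, 'k1': -0.04454157988352715, 'tool_from_camera': array([[ 1.52077125e-05,  9.62530837e-01,  2.71172247e-01,
        -6.72856834e+01],
       [ 4.96601479e-04, -2.71172221e-01,  9.62530716e-01,
        -1.76238835e+02],
       [ 9.99999877e-01,  1.20026648e-04, -4.82118147e-04,
         9.41367666e-01],
       [ 0.00000000e+00,  0.00000000e+00,  0.00000000e+00,
         1.00000000e+00]])}
```

View pics/scene0.png

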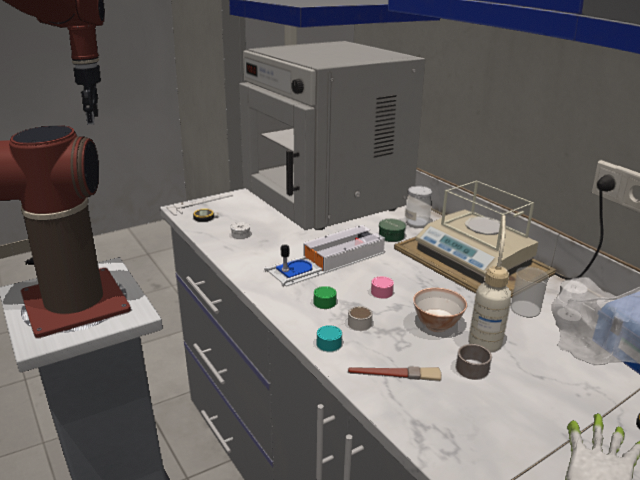

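View pics/side0.png

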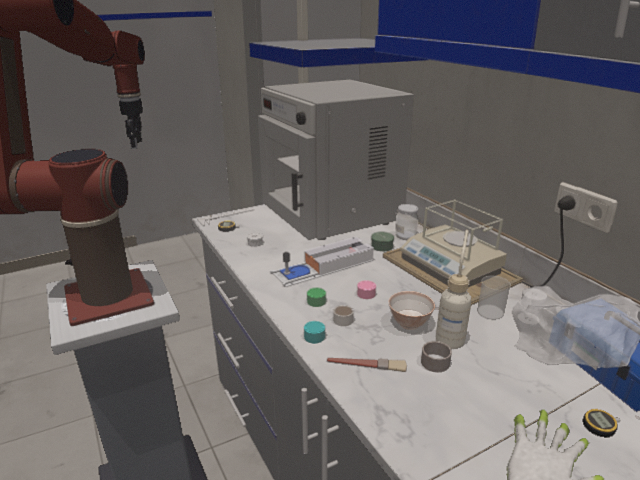

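View pics/wrist0.png

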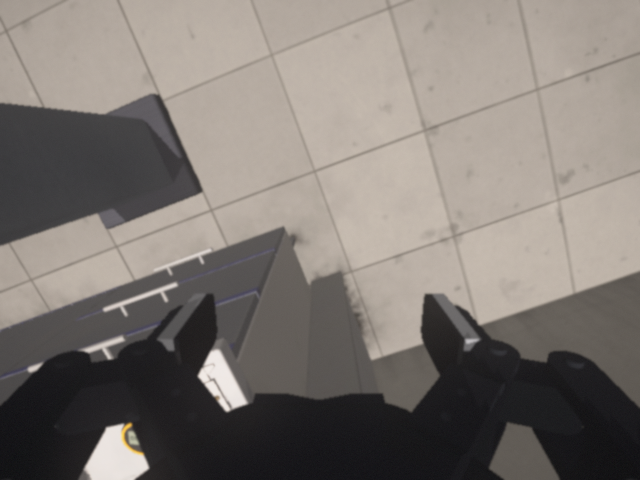

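```bash
cat > h.py <<'E'
import numpy as np, cv2
from scipy.spatial.transform import Rotation as R
from rig import robot,cams
def KD(n):
    i=cams.camera_info(n);f=240/np.tan(np.radians(i['vfov']/2))
    return np.array([[f,0,i['cx']],[0,f,i['cy']],[0,0,1.]]),np.array([i['k1'],0,0,0,0]),i
def pose(n,st=None):
    K,D,i=KD(n)
    if n=='wrist':
        st=st or robot.read_state()
        T=np.eye(4);T[:3,:3]=R.from_quat(st['ee_rot']).as_matrix();T[:3,3]=st['tool_pos']
        W=T@i['tool_from_camera']   # world from cam
    else:
        C=np.eye(4);C[:3,:3]=cv2.Rodrigues(i['rvec'])[0];C[:3,3]=i['tvec'];W=np.linalg.inv(C)
    return K,D,W
def ray(n,px,st=None):
    K,D,W=pose(n,st)
    u=cv2.undistortPoints(np.array(px,float).reshape(-1,1,2),K,D).reshape(-1,2)
    d=np.c_[u,np.ones(len(u))]@W[:3,:3].T
    return W[:3,3],d
def onz(n,px,z,st=None):
    o,d=ray(n,px,st); return o+d*((np.asarray(z)-o[2])/d[:,2])[:,None]
def depthpt(n,px,d,st=None):
    o,r=ray(n,px,st); px=np.array(px,int).reshape(-1,2); return o+r*d[px[:,1],px[:,0]][:,None]
def proj(n,P,st=None):
    K,D,W=pose(n,st);C=np.linalg.inv(W)
    return cv2.projectPoints(np.array(P,float).reshape(-1,1,3),cv2.Rodrigues(C[:3,:3])[0],C[:3,3],K,D)[0].reshape(-1,2)
E
python3 - <<'E'
from h import *
px=[(360,312),(473,352),(325,292),(240,228),(285,248),(294,268),(314,262),(384,243)]
d=np.load('pics/scene0.npy')
print(onz('scene',px,[28,28,28,27,70,8,34,44]).round(0)); print(depthpt('scene',px,d).round(0))
p=cv2.imread('pics/scene0.png')
cv2.imwrite('pics/c1.png',cv2.resize(p[215:385,220:500],None,fx=2.85,fy=2.85,interpolation=cv2.INTER_CUBIC))
E
```

```text
[[ 490. -390.   28.]
 [ 588. -610.   28.]
 [ 472. -289.   28.]
 [ 457.   93.   27.]
 [ 460. -139.   70.]
 [ 486. -135.    8.]
 [ 517. -174.   34.]
 [ 703. -198.   44.]]
[[ 491. -389.   27.]
 [ 601. -600.   16.]
 [ 473. -287.   27.]
 [ 459.   98.   24.]
 [ 456. -147.   75.]
 [ 488. -131.    6.]
 [ 543. -133.    7.]
 [ 760. -131.   -0.]]
```

View pics/c1.png

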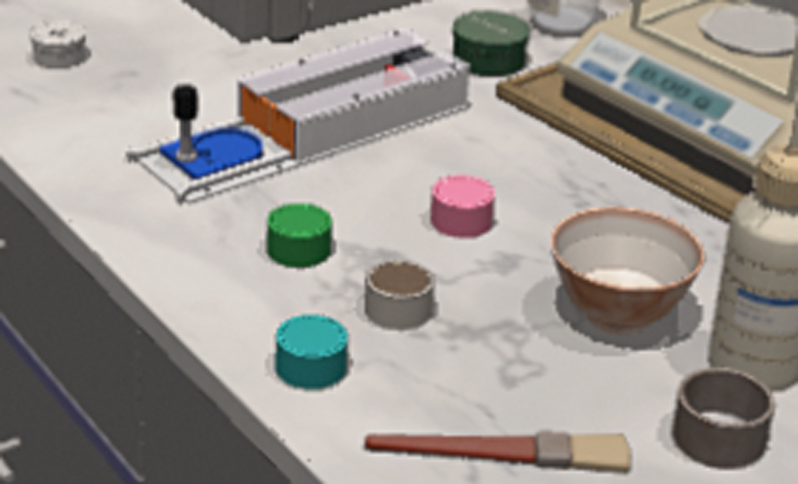

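Run:
```python
from h import *
s=robot.read_state();M=R.from_quat(s['ee_rot']).as_matrix();print(M.round(3))
d=np.load('pics/scene0.npy')
# oven corners, housing corners
px=[(313,228),(240,85),(305,100),(304,247),(350,230),(384,243),(329,330),(382,282),(265,268),(285,284)]
print(depthpt('scene',px,d).round(0))
print(onz('scene',[(329,333),(382,282),(267,268),(285,283),(322,268)],[28,28,11,11,11]).round(0))
```

```text
[[ 0.938 -0.001  0.346]
 [-0.346 -0.001  0.938]
 [-0.    -1.    -0.002]]
[[ 649.   39.    1.]
 [ 593.  345.  342.]
 [ 609.   17.  362.]
 [ 542.  -89.   29.]
 [ 675.  -96.   44.]
 [ 760. -131.   -0.]
 [ 401. -411.   29.]
 [ 601. -321.   29.]
 [ 428.  -99.    8.]
 [ 437. -177.    1.]]
[[ 396. -417.   28.]
 [ 602. -320.   28.]
 [ 429. -106.   11.]
 [ 431. -187.   11.]
 [ 540. -173.   11.]]
```

Call:
{"name": "send_rows", "arguments": {"deltas": "0 -0.1 0 10 -3 -14 1;0 -0.3 0 52.3 -6.3 -71.4 1;0 -0.3 0 52.3 -6.3 -71.4 1;0 -0.3 0 52.3 -6.3 -71.4 1;0 -0.3 0 52.3 -6.3 -71.4 1;0 -0.3 0 52.3 -6.3 -71.4 1;0 -0.3 0 52.3 -6.3 -71.4 1;0 -0.3 0 52.3 -6.3 -71.4 1;0 -0.3 0 52.3 -6.3 -71.4 1;0 -0.3 0 52.3 -6.3 -71.4 1;0 -0.3 0 52.3 -6.3 -71.4 1;0 -0.3 0 52.3 -6.3 -71.4 1;0 -0.3 0 52.3 -6.3 -71.4 1;0 -0.3 0 52.3 -6.3 -71.4 1;0 -0.3 0 52.3 -6.3 -71.4 1;0 -0.3 0 52.3 -6.3 -71.4 1;0 -0.3 0 52.3 -6.3 -71.4 1;0 -0.3 0 52.3 -6.3 -71.4 1;0 -0.3 0 52.3 -6.3 -71.4 1"}}

```text
t: 2.52
tool_pos: [459.9, -263.8, 260.7]
ee_rot: [0.707, -0.018, 0.019, -0.707]
force: [0.2, 0.9, 0.1]
width: 85.5
```

```bash
cat > snap.py <<'E'
from h import *
import sys,json
def snap(n,tag):
    s=robot.read_state();p,d=cams.camera(n)
    cv2.imwrite(f'pics/{tag}.png',p[:,:,::-1]);np.save(f'pics/{tag}.npy',d)
    json.dump({k:np.array(v).tolist() for k,v in s.items()},open(f'pics/{tag}.json','w'))
    M=R.from_quat(s['ee_rot']).as_matrix()
    print('t',round(float(s['t']),2),'pos',np.round(s['tool_pos'],1),'yaw x',np.arctan2(M[1,0],M[0,0]).round(4),'M',M.round(3).tolist(),'F',np.round(s['force'],1),'w',np.round(s['width'],1))
if __name__=='__main__': snap(sys.argv[1],sys.argv[2])
E
python3 snap.py wrist w1
```

```text
t 2.52 pos [ 459.9 -263.8  260.7] yaw x -0.0524 M [[0.999, 0.001, 0.052], [-0.052, -0.0, 0.999], [0.001, -1.0, -0.0]] F [0.2 0.9 0.1] w 85.5
```

View pics/w1.png

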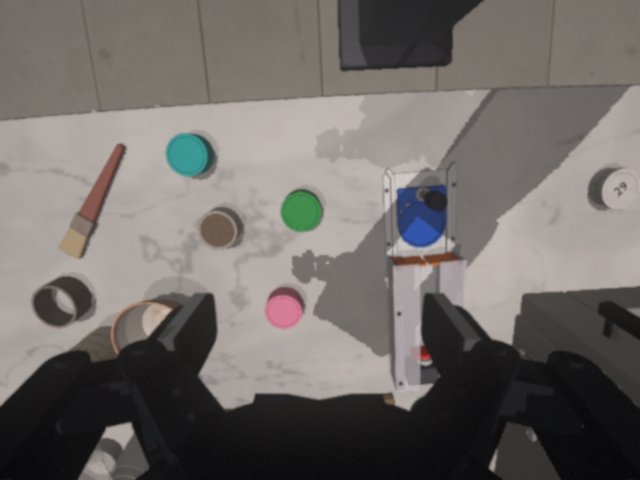

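Run:
```python
import cv2
p=cv2.imread('pics/w1.png')
a=cv2.resize(p[195:265,185:255],(400,400),interpolation=cv2.INTER_CUBIC)
b=cv2.resize(p[150:400,375:475],(240,600),interpolation=cv2.INTER_CUBIC)
cv2.imwrite('pics/c2.png',a)
cv2.imwrite('pics/c3.png',cv2.resize(p[155:275,370:480],(733,800)[0:2] if 0 else (550,600),interpolation=cv2.INTER_CUBIC))
```

```text
(no output)
```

View pics/c2.png

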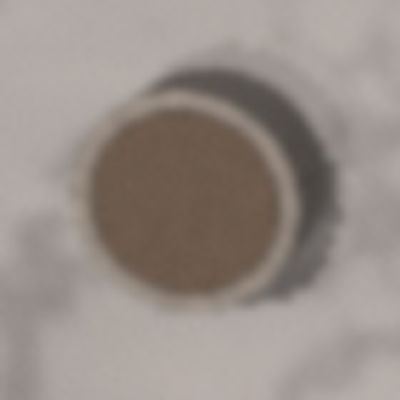

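View pics/c3.png

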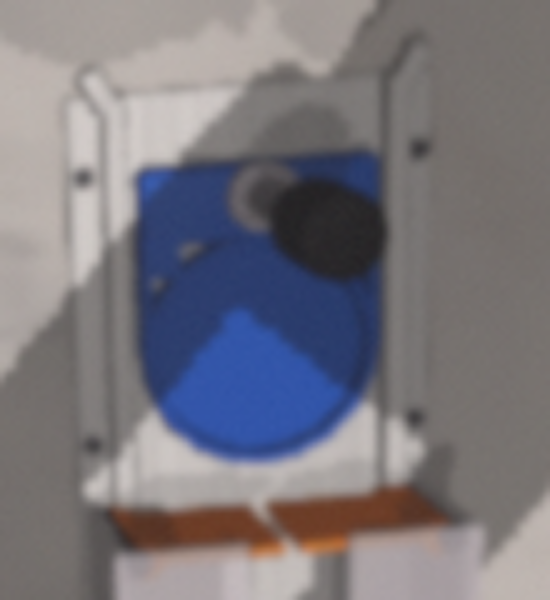

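Run:
```python
from h import *
import json
s=json.load(open('pics/w1.json'))
def c(x,y): return (370+x/5-.4,155+y/5-.4)
q=[((217.1,229.5),28,'ring'),(c(138,170),9,'tailR'),(c(378,153),9,'tailL'),(c(255,460),13,'nose'),(c(265,195),9,'stem'),(c(330,230),76,'knobtop'),
(c(140,350),9,'R side'),(c(380,330),9,'L side'),
(c(120,545),34,'flapR top'),(c(450,520),34,'flapL top'),(c(83,178),11,'screw'),(c(419,147),11,'screw'),(c(93,445),11,'screw'),(c(414,418),11,'screw'),((190,156),28,'turq'),((302,210),28,'green'),((284,308),28,'pink'),((394,264),44,'hR'),((464,261),44,'hL'),((398,389),44,'hRend'),((433,201),76,'knob')]
P=onz('wrist',[a[0] for a in q],[a[1] for a in q],s)
for a,b in zip(q,P): print(a[2],b.round(1))
d=np.load('pics/w1.npy')
print(depthpt('wrist',[(217,230),(433,201),(421,230),(400,330),(423,249)],d,s).round(1))
sc=P[10:14];
r=sc[2]-sc[0];l=sc[3]-sc[1];print(np.arctan2(r[1],r[0]),np.arctan2(l[1],l[0]),sc.mean(0))
```

```text
ring [ 490.4 -389.1   28. ]
tailR [ 454.8 -166.1    9. ]
tailL [ 453.5 -106.6    9. ]
nose [ 530.1 -136.3   13. ]
stem [ 462.5 -134.5    9. ]
knobtop [ 459.7 -140.1   76. ]
R side [ 500.6 -165.3    9. ]
L side [ 498.5 -104.2    9. ]
flapR top [ 543.5 -175.3   34. ]
flapL top [541.4 -93.5  34. ]
screw [ 455.8 -180.1   11. ]
screw [452.2 -97.2  11. ]
screw [ 524.5 -177.6   11. ]
screw [521.6 -95.   11. ]
turq [ 401.5 -409.4   28. ]
green [ 471.8 -284.    28. ]
pink [ 599.7 -315.9   28. ]
hR [ 540.3 -176.9   44. ]
hL [541.1 -92.   44. ]
hRend [ 721.2 -169.4   44. ]
knob [ 460.  -142.8   76. ]
[[ 490.7 -388.8   29.6]
 [ 460.2 -142.5   75. ]
 [ 509.5 -134.9    7.8]
 [ 630.4 -168.4   44.1]
 [ 536.3 -130.6    4.6]]
0.036832987592946384 0.03201499751340746 [ 488.51765305 -137.48164598   11.        ]
```

Call:
{"name": "send_rows", "arguments": {"deltas": "0 -0.03 0 1.2 2 -4 1;0 -0.06 0 2.4 5 -8 1;0 -0.086 0 3.71 10 -12.34 1;0 -0.086 0 3.71 15 -12.34 1;0 -0.086 0 3.71 18 -12.34 1;0 -0.086 0 3.71 18 -12.34 1;0 -0.086 0 3.71 18 -12.34 1", "squeeze": 30}}

```text
t: 3.45
tool_pos: [491.1, -390.6, 82.2]
ee_rot: [0.708, 0.012, -0.011, -0.706]
force: [0.5, -0.3, 0.4]
width: 85.4
```

```bash
python3 snap.py wrist w2
```

```text
t 3.45 pos [ 491.1 -390.6   82.2] yaw x 0.0326 M [[0.999, 0.002, -0.033], [0.033, -0.002, 0.999], [0.002, -1.0, -0.002]] F [ 0.5 -0.3  0.4] w 85.4
```

View pics/w2.png

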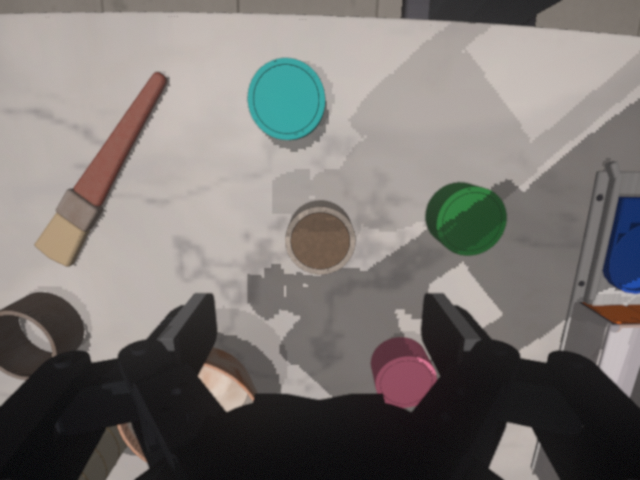

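Run:
```python
from h import *
import json
s=json.load(open('pics/w2.json'))
print(onz('wrist',[(321,241)],28,s))
d=np.load('pics/w2.npy');print(depthpt('wrist',[(321,241)],d,s))
```

```text
[[ 490.93626974 -388.72773229   28.        ]]
[[ 490.99537623 -388.72485122   27.79710792]]
```

Call:
{"name": "send_rows", "arguments": {"deltas": "0 0 0 0 3 0.19 1;0 0 0 0 6 0.19 1;0 0 0 0 7.8 0.19 1;0 0 0 0 7.8 0.19 1;0 0 0 0 7.8 0.19 0.5;0 0 0 0 7.8 0.19 0.5;0 0 0 0 7.8 0.19 0.3;0 0 0 0 7.8 0.19 0.3;0 0 0 0 7.8 0.19 0.3;0 0 0 0 7.8 0.19 0.3", "squeeze": 40}}

```text
t: 4.75
tool_pos: [490.1, -388.0, 2.2]
ee_rot: [-0.707, -0.011, 0.011, 0.707]
force: [-0.7, 0.6, -0.0]
width: 26.2
```

```bash
python3 snap.py wrist w3; python3 snap.py scene s3; python3 -c "
import cv2;p=cv2.imread('pics/s3.png');cv2.imwrite('pics/s3c.png',cv2.resize(p[240:400,280:480],(800,640))[:600])"
```

```text
t 4.75 pos [ 490.1 -388.     2.2] yaw x 0.0322 M [[0.999, -0.0, -0.032], [0.032, 0.0, 0.999], [-0.0, -1.0, 0.0]] F [-0.7  0.6 -0. ] w 26.2
t 4.8 pos [ 490.1 -388.     2.2] yaw x 0.0322 M [[0.999, -0.0, -0.032], [0.032, 0.0, 0.999], [-0.0, -1.0, 0.0]] F [-0.  -0.4  0.5] w 25.0
```

View pics/w3.png

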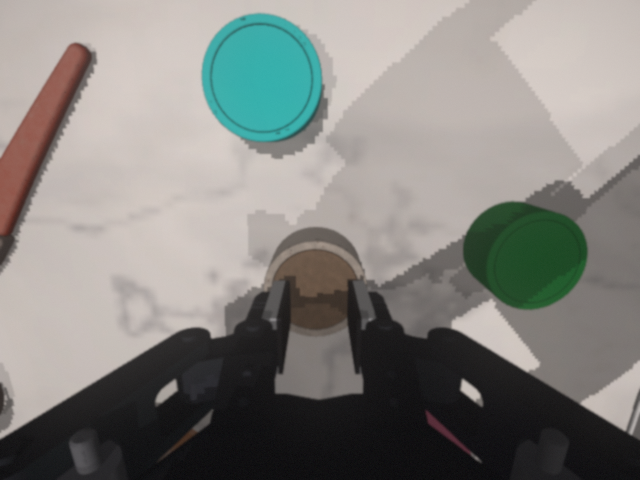

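View pics/s3c.png

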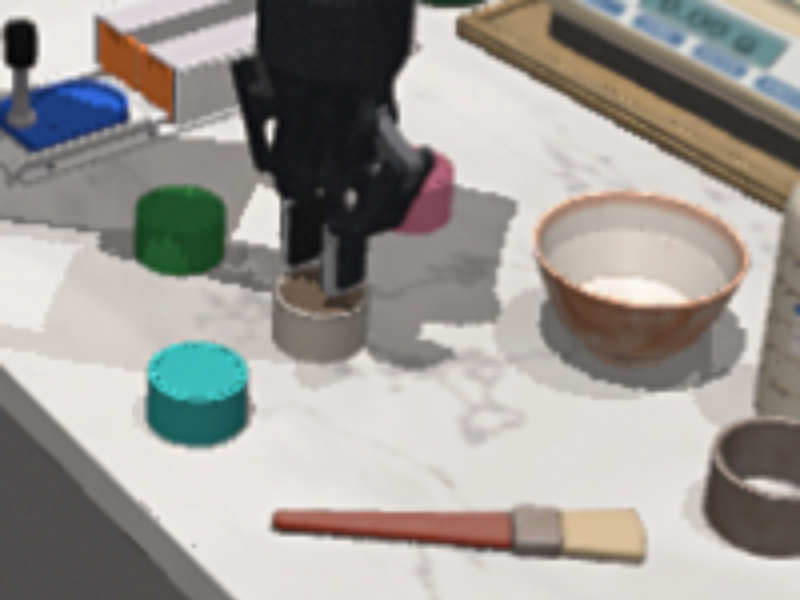

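Run:
```python
from h import *
import json
s=json.load(open('pics/w3.json'))
d=np.load('pics/w3.npy');px=[(180,270),(262,75),(315,320),(315,270),(283,295),(352,295),(283,320),(265,305),(354,350)]
for p,q in zip(px,depthpt('wrist',px,d,s)):print(p,q.round(1), d[p[1],p[0]])
s2=json.load(open('pics/s3.json'));d=np.load('pics/s3.npy')
c=lambda x,y:(280+x//4,240+y//4)
px=[c(300,240),c(340,285),c(330,260),c(320,295),c(345,270)]
for p,q in zip(px,depthpt('scene',px,d)):print(p,q.round(1))
print(proj('scene',[s['tool_pos']]),proj('wrist',[s['tool_pos']],s))
```

```text
(180, 270) [ 494.2 -464.4   -0.6] 191.00447
(262, 75) [ 398.  -413.4   27.4] 138.41296
(315, 320) [ 506.6 -388.9   27.8] 167.64505
(315, 270) [ 481.  -389.6   27.2] 161.30885
(283, 295) [ 481.6 -401.8   53.9] 135.66661
(352, 295) [ 480.2 -375.    55. ] 134.43654
(283, 320) [ 486.3 -400.7   65.2] 126.08157
(265, 305) [ 485.9 -408.8   54.6] 136.11774
(354, 350) [ 495.  -374.7   69.7] 124.35429
(355, 300) [ 486.3 -376.3   50.4]
(365, 311) [ 484.1 -413.3   45.5]
(362, 305) [ 478.1 -410.3   60. ]
(360, 313) [ 485.8 -395.6   30.1]
(366, 307) [ 485.2 -414.3   55.1]
[[358.86079402 321.94406236]] [[318.03324295 269.30552869]]
```

Run:
```python
from h import *
import json
for t in ['wrist0','w1','w3']:
    d=np.load(f'pics/{t}.npy');K,D,i=KD('wrist')
    m=(d<215 if t!='w3' else d<150)&(d>0)
    v,u=np.nonzero(m);n=cv2.undistortPoints(np.c_[u,v].astype(float).reshape(-1,1,2),K,D).reshape(-1,2)
    P=np.c_[n,np.ones(len(n))]*d[m][:,None];T=i['tool_from_camera'];Q=P@T[:3,:3].T+T[:3,3]
    if t=='w3':
        k=(np.abs(Q[:,2])<35);Q=Q[k];u=u[k];v=v[k]
    o=np.argsort(-Q[:,1])[:2000:200];print(t);print(np.c_[u,v,Q][o].round(1))
```

```text
wrist0
[[ 4.22e+02  3.05e+02 -1.60e+00 -4.58e+01  4.32e+01]
 [ 4.24e+02  3.10e+02 -1.40e+00 -4.99e+01  4.29e+01]
 [ 2.11e+02  3.06e+02 -4.20e+00 -5.20e+01 -4.22e+01]
 [ 4.27e+02  3.17e+02 -2.00e-01 -5.35e+01  4.31e+01]
 [ 4.25e+02  3.39e+02  8.70e+00 -5.50e+01  4.27e+01]
 [ 2.10e+02  3.32e+02  4.80e+00 -5.64e+01 -4.22e+01]
 [ 2.09e+02  3.39e+02  7.10e+00 -5.78e+01 -4.24e+01]
 [ 2.06e+02  3.16e+02 -3.60e+00 -5.90e+01 -4.21e+01]
 [ 4.65e+02  3.11e+02 -6.20e+00 -6.02e+01  5.49e+01]
 [ 2.07e+02  3.49e+02  9.20e+00 -6.13e+01 -4.22e+01]]
w1
[[422.  304.   -2.1 -45.9  43.2]
 [212.  299.   -6.2 -49.8 -42.3]
 [209.  300.   -6.8 -52.  -42.8]
 [425.  328.    4.6 -53.6  42.8]
 [211.  336.    7.4 -55.1 -42.4]
 [207.  298.   -9.8 -56.4 -42. ]
 [467.  311.   -4.9 -57.7  56.9]
 [431.  318.   -2.7 -58.9  42.8]
 [432.  333.    3.  -60.   43.4]
 [439.  304.   -9.7 -61.3  44.4]]
w3
[[ 3.180e+02  1.040e+02 -8.260e+01 -1.630e+01  1.000e-01]
 [ 2.590e+02  6.600e+01 -9.650e+01 -2.430e+01 -2.370e+01]
 [ 2.570e+02  1.030e+02 -8.220e+01 -2.450e+01 -2.510e+01]
 [ 2.820e+02  1.280e+02 -7.230e+01 -2.470e+01 -1.500e+01]
 [ 2.870e+02  9.400e+01 -8.570e+01 -2.480e+01 -1.260e+01]
 [ 2.730e+02  1.310e+02 -7.110e+01 -2.490e+01 -1.880e+01]
 [ 2.680e+02  4.200e+01 -1.052e+02 -2.500e+01 -1.970e+01]
 [ 2.590e+02  1.160e+02 -7.710e+01 -2.500e+01 -2.440e+01]
 [ 3.090e+02  4.500e+01 -1.040e+02 -2.510e+01 -3.500e+00]
 [ 2.400e+02  4.600e+01 -1.038e+02 -2.510e+01 -3.090e+01]]
```

Run:
```python
from h import *
import json
for t in ['w1','w3']:
    d=np.load(f'pics/{t}.npy');K,D,i=KD('wrist')
    v,u=np.mgrid[280:400:1,180:460];v=v.ravel();u=u.ravel();dd=d[v,u]
    n=cv2.undistortPoints(np.c_[u,v].astype(float).reshape(-1,1,2),K,D).reshape(-1,2)
    P=np.c_[n,np.ones(len(n))]*dd[:,None];T=i['tool_from_camera'];Q=P@T[:3,:3].T+T[:3,3]
    w=42.7 if t=='w1' else 13
    k=(np.abs(np.abs(Q[:,2])-w)<3)&(Q[:,1]<-32)&(np.abs(Q[:,0])<25)
    Q=Q[k];u=u[k];v=v[k]
    for lo in range(-15,16,3):
        kk=(Q[:,0]>=lo)&(Q[:,0]<lo+3)
        if kk.any(): print(t,lo,np.sort(Q[kk,1])[::-1][:8].round(1),kk.sum())
p=cv2.imread('pics/w3.png');cv2.imwrite('pics/w3c.png',cv2.resize(p[250:400,240:400],(640,600)))
```

```text
w1 -12 [-50.9 -51.1 -51.2 -51.3 -51.5 -51.6 -51.7 -51.8] 735
w1 -9 [-47.7 -47.9 -48.  -48.4 -48.5 -48.6 -48.7 -48.9] 632
w1 -6 [-46.5 -47.1 -47.3 -47.3 -48.  -48.  -48.  -48.2] 628
w1 -3 [-45.9 -45.9 -46.2 -46.3 -46.5 -46.6 -46.7 -46.9] 635
w1 0 [-46.4 -46.7 -46.8 -46.8 -46.8 -47.2 -47.3 -47.4] 514
w1 3 [-46.1 -46.3 -46.9 -47.1 -47.2 -47.3 -47.5 -47.7] 449
w1 6 [-46.3 -46.3 -47.  -47.5 -47.6 -47.7 -47.8 -47.9] 390
w1 9 [-46.2 -46.6 -46.8 -46.8 -46.8 -47.  -47.5 -47.7] 332
w1 12 [-49.6 -50.4 -50.9 -51.8 -53.4 -53.5 -54.9 -55.4] 57
w3 -15 [-97.2 -97.3 -97.6 -97.6 -97.7 -97.8 -98.  -98. ] 307
w3 -12 [-38.  -38.1 -38.2 -38.3 -38.4 -38.8 -38.8 -38.9] 1052
w3 -9 [-35.5 -35.5 -35.6 -35.7 -35.9 -36.  -36.  -36.3] 376
w3 -6 [-35.8 -36.3 -36.3 -36.3 -36.5 -36.8 -37.  -37.2] 343
w3 -3 [-36.7 -36.8 -37.3 -37.4 -37.5 -38.  -38.  -38.2] 280
w3 0 [-38.1 -38.1 -38.4 -38.8 -38.9 -38.9 -39.  -39.1] 280
w3 3 [-33.  -33.7 -33.7 -33.9 -34.  -34.2 -34.3 -34.3] 280
w3 6 [-34.4 -34.6 -34.7 -34.8 -35.  -35.1 -35.2 -35.3] 282
w3 9 [-33.7 -34.8 -35.4 -35.5 -35.5 -35.7 -35.8 -36.2] 232
w3 12 [-36.2 -41.5 -42.1 -46.8 -51.  -51.5 -55.2 -56.4] 28
```

View pics/w3c.png

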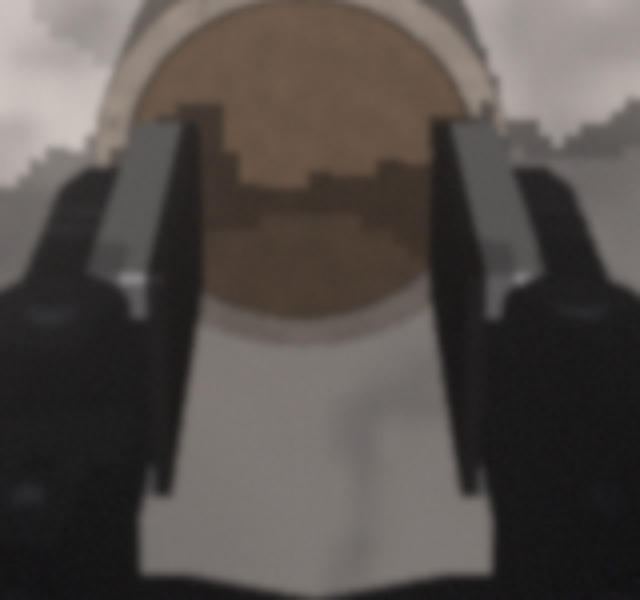

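Call:
{"name": "send_rows", "arguments": {"deltas": "0 0 0 0.08 0 -0.07 1;0 0 0 0.08 0 -0.07 1;0 0 0 0.08 0 -0.07 1;0 0 0 0.08 0 -0.07 1;0 0 0 0.08 1 -0.07 1;0 0 0 0.08 2.2 -0.07 1;0 0 0 0.08 3.3 -0.07 1;0 0 0 0.08 3.3 -0.07 1", "squeeze": 40}}

```text
t: 5.85
tool_pos: [489.8, -387.5, -32.7]
ee_rot: [-0.706, -0.011, 0.012, 0.708]
force: [-0.4, -0.0, -0.7]
width: 85.7
```

```bash
python3 snap.py wrist w4
```

```text
t 5.85 pos [ 489.8 -387.5  -32.7] yaw x 0.0322 M [[0.999, -0.002, -0.032], [0.032, 0.002, 0.999], [-0.002, -1.0, 0.003]] F [-0.4 -0.  -0.7] w 85.7
```

View pics/w4.png

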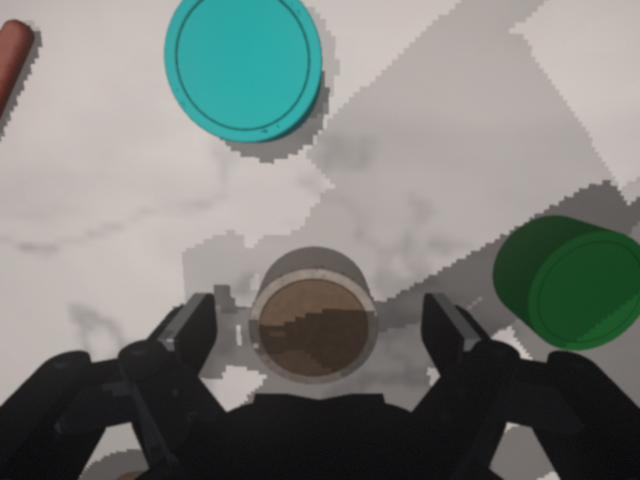

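Call:
{"name": "send_rows", "arguments": {"deltas": "0 0 0 0.1 -0.1 -0.1 1;0 0 0 0.1 -0.1 -0.1 0.4;0 0 0 0.1 -0.1 -0.1 0.4;0 0 0 0.1 -0.1 -0.1 0.4;0 0 0 0.1 -0.1 -0.1 0.4;0 0 0 0.1 -0.1 -0.1 0.4;0 0 0 0.1 -0.1 -0.1 0.4", "squeeze": 40}}

```text
t: 6.78
tool_pos: [492.3, -389.9, -29.0]
ee_rot: [0.707, 0.012, -0.011, -0.707]
force: [-0.8, 0.8, 5.7]
width: 47.1
```

Call:
{"name": "send_rows", "arguments": {"deltas": "0 0 0 0 -1 0 0.4;0 0 0 0 -3 0 0.4;0 0 0 0 -6 0 0.4;0 0 0 0 -9 0 0.4;0 0 0 0 -9 0 0.4"}}

```text
t: 7.4
tool_pos: [494.1, -391.8, 64.5]
ee_rot: [0.709, 0.013, -0.01, -0.705]
force: [0.3, -0.7, -2.7]
width: 47.3
```

```bash
python3 snap.py wrist w5;python3 snap.py scene s5; python3 -c "
import cv2;p=cv2.imread('pics/s5.png');cv2.imwrite('pics/s5c.png',cv2.resize(p[210:360,260:460],(800,600)))"
```

```text
t 7.4 pos [ 494.1 -391.8   64.5] yaw x 0.0322 M [[0.999, 0.005, -0.032], [0.032, -0.005, 0.999], [0.005, -1.0, -0.005]] F [ 0.3 -0.7 -2.7] w 47.3
t 7.45 pos [ 492.9 -390.6   62.1] yaw x 0.0322 M [[0.999, 0.002, -0.032], [0.032, -0.003, 0.999], [0.002, -1.0, -0.003]] F [ 0.9 -0.1 -2.8] w 47.2
```

View pics/w5.png

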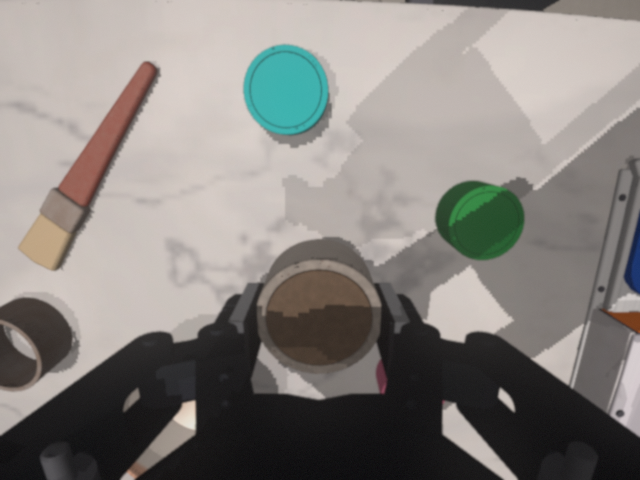

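View pics/s5c.png

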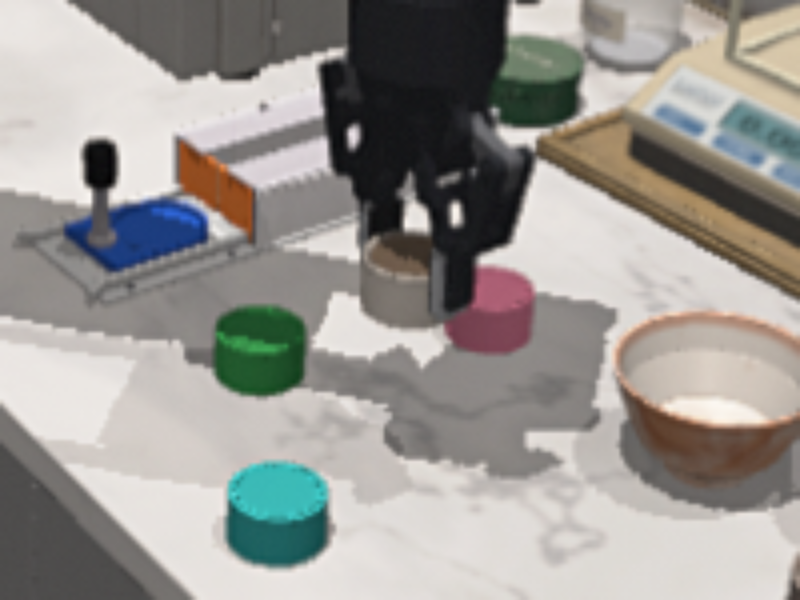

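Run:
```python
from h import *
import json
s=json.load(open('pics/w5.json'));d=np.load('pics/w5.npy')
K,D,i=KD('wrist');T=i['tool_from_camera']
def tool(u,v):
    n=cv2.undistortPoints(np.c_[u,v].astype(float).reshape(-1,1,2),K,D).reshape(-1,2)
    return (np.c_[n,np.ones(len(n))]*d[v,u][:,None])@T[:3,:3].T+T[:3,3]
v,u=np.mgrid[260:380,240:400];v=v.ravel();u=u.ravel();Q=tool(u,v)
k=np.hypot(u-320,(v-318)*1.2)<50;print('top tool y',np.median(Q[k,1]), Q[k].mean(0))
b=(np.abs(np.abs(Q[:,2])-25)<1.8)&(Q[:,1]<-30)
for lo in range(-15,16,3):
    kk=(Q[:,0]>=lo)&(Q[:,0]<lo+3)&(np.abs(Q[:,2])>25)&(np.abs(Q[:,2])<40)
    if kk.any():print(lo,np.sort(Q[kk,1])[::-1][:6].round(1))
# ring rim ends: fit ellipse on near-top points
r=(np.abs(Q[:,1]-np.median(Q[k,1]))<2)&(np.abs(Q[:,2])<26)
print('x range',Q[r,0].min(),Q[r,0].max(),'z',Q[r,2].min(),Q[r,2].max())
s2=json.load(open('pics/s5.json'))
M=R.from_quat(s2['ee_rot']).as_matrix()
ds=np.load('pics/s5.npy')
vv,uu=np.mgrid[255:300,340:385];W=depthpt('scene',np.c_[uu.ravel(),vv.ravel()],ds)
L=(W-np.array(s2['tool_pos']))@M
f=(L[:,2]<-25)&(L[:,2]>-45)&(abs(L[:,0])<16)&(L[:,1]<0)
print('finger low y',np.sort(L[f,1])[::-1][:15].round(1))
g=(np.hypot(L[:,0],L[:,2])<27)&(L[:,1]<5)
print('ring low y',np.sort(L[g,1])[::-1][:15].round(1), 'ring top', np.sort(L[g,1])[:5].round(1))
```

```text
top tool y -57.06900375303729 [ -1.85936332 -57.41693205   0.88231901]
-12 [-40.1 -40.1 -40.1 -40.3 -40.4 -40.4]
-9 [-39.6 -39.7 -40.6 -40.7 -41.1 -41.7]
-6 [-42.5 -42.5 -42.8 -43.1 -43.1 -43.1]
-3 [-73.2 -73.3 -73.4 -73.4 -73.4 -73.4]
0 [-72.7 -73.  -73.3 -73.4 -73.6 -73.7]
3 [-72.1 -73.2 -73.3 -73.4 -73.4 -73.6]
6 [-72.7]
15 [65.7 65.6 65.6 65.5 65.3 65.3]
x range -25.517291766319673 23.7409608985743 z -25.8317687586421 25.963444113836445
finger low y [-30.4 -31.5 -32.2 -33.8 -36.  -36.5 -36.5 -37.1 -37.2 -37.3 -37.5 -38.1
 -38.3 -38.5 -38.8]
ring low y [-28.1 -28.4 -28.7 -28.8 -29.4 -29.4 -29.9 -29.9 -30.4 -30.5 -30.8 -30.9
 -31.2 -31.3 -31.5] ring top [-110.4 -108.4 -106.  -106.  -106. ]
```

Call:
{"name": "send_rows", "arguments": {"deltas": "0 0 0 0.4 0 4 0.4;0 0 0 0.8 0 8 0.4;0 0 0 1.1 0 12 0.4;0 0 0 1.3 0 15 0.4;0 0 0 1.3 0 16 0.4;0 0 0 1.3 0 16 0.4;0 0 0 1.3 0 16 0.4;0 0 0 1.3 0 16 0.4"}}

```text
t: 8.5
tool_pos: [499.7, -230.3, 60.2]
ee_rot: [0.707, 0.011, -0.011, -0.707]
force: [0.2, 0.0, -2.6]
width: 47.4
```

```bash
python3 snap.py wrist w6; python3 snap.py wrist w6b
```

```text
t 8.5 pos [ 499.7 -230.3   60.2] yaw x 0.031 M [[1.0, -0.0, -0.031], [0.031, -0.0, 1.0], [-0.0, -1.0, -0.0]] F [ 0.2  0.  -2.6] w 47.4
t 8.55 pos [ 499.8 -230.2   60.3] yaw x 0.0311 M [[1.0, 0.0, -0.031], [0.031, -0.0, 1.0], [0.0, -1.0, -0.0]] F [ 0.  -0.  -2.3] w 46.7
```

View pics/w6b.png

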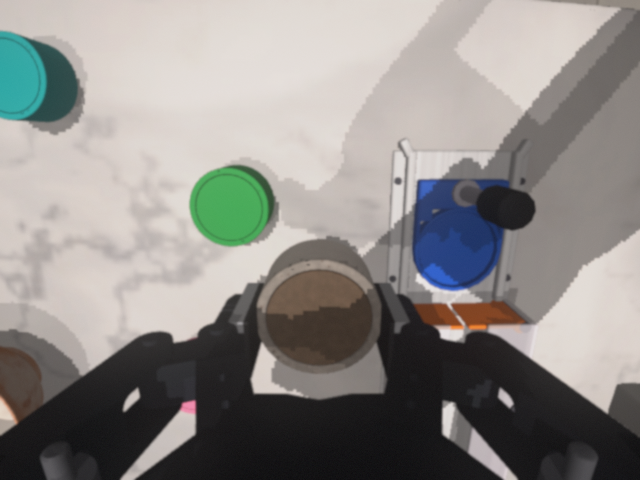

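```bash
python3 -c "
import cv2;p=cv2.imread('pics/w6b.png');cv2.imwrite('pics/c6.png',cv2.resize(p[170:300,395:555],(738,600),interpolation=cv2.INTER_CUBIC))
cv2.imwrite('pics/c6r.png',cv2.resize(p[240:390,240:400],(640,600),interpolation=cv2.INTER_CUBIC))"
```

```text
(no output)
```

View pics/c6.png

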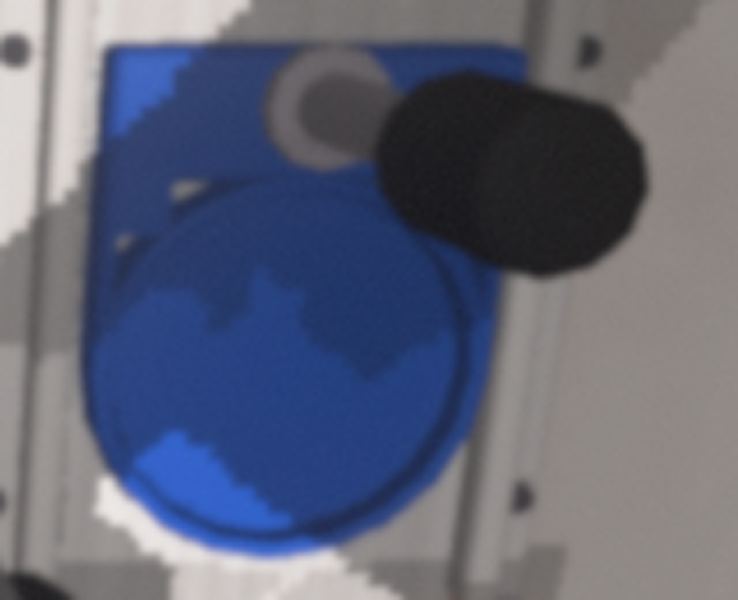

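View pics/c6r.png

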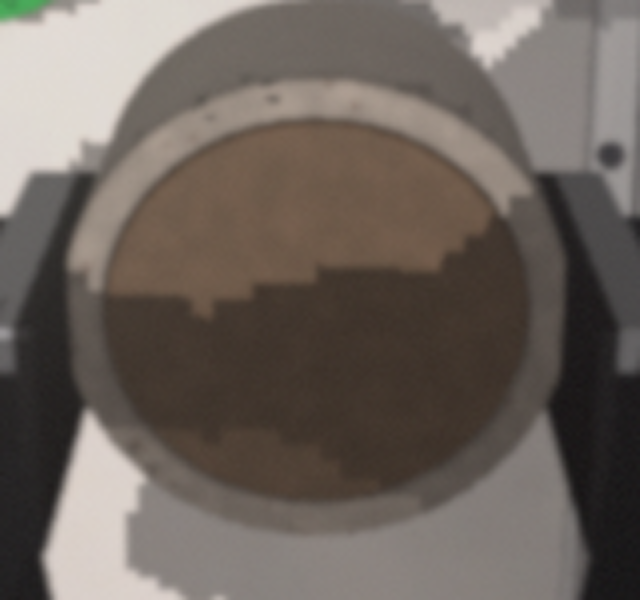

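Run:
```python
from h import *
import json
from scipy.optimize import least_squares
s=json.load(open('pics/w6b.json'))
f=738/160
def c(x,y): return (395+(x+.5)/f-.5,170+(y+.5)/f-.5)
pts=[c(*p) for p in [(200,540),(265,556),(340,543),(400,515),(450,460),(478,420),(497,350)]]
P=onz('wrist',pts,13,s)[:,:2]
r=least_squares(lambda q:np.hypot(*(P-q).T)-30,[500,-135]);print('outer fit',r.x,r.fun.round(2))
inn=[c(*p) for p in [(463,370),(440,430),(400,480),(340,520),(270,536),(200,520),(140,475)]]
P=onz('wrist',inn,13,s)[:,:2]
r=least_squares(lambda q:np.hypot(*(P-q).T)-27,[500,-135]);print('inner fit',r.x,r.fun.round(2))
t=onz('wrist',[c(107,45),c(525,45)],9,s);print('tail',t, np.hypot(*(t[1]-t[0])[:2]), 'yaw',-np.arctan2(t[1,0]-t[0,0],t[1,1]-t[0,1]))
print('screws',onz('wrist',[c(15,50),c(590,50),c(522,497)],11,s).round(1))
print('stem base',onz('wrist',[c(328,108)],10,s), 'knob top', onz('wrist',[c(565,180)],76,s))
# ring in tool
K,D,i=KD('wrist');T=i['tool_from_camera']
E=[(105,300),(530,300),(317,118),(317,500),(160,180),(470,178),(165,430),(465,440)]
def tl(x,y):return (240+(x+.5)/4-.5,240+(y+.5)/4-.5)
n=cv2.undistortPoints(np.array([tl(*e) for e in E]).reshape(-1,1,2),K,D).reshape(-1,2)
dr=np.c_[n,np.ones(len(n))]@T[:3,:3].T;o=T[:3,3]
Q=o+dr*((-57.1-o[1])/dr[:,1])[:,None]
r=least_squares(lambda q:np.hypot(Q[:,0]-q[0],Q[:,2]-q[1])-q[2],[0,0,21]);print('ring tool x,z,r',r.x,r.fun.round(2))
```

```text
outer fit [ 500.32236871 -134.91965015] [-0.17  0.27 -0.03  0.28 -0.59  0.04  0.26]
inner fit [ 499.91528111 -136.33273535] [-0.14 -0.25 -0.14  0.23  0.41 -0.19 -0.39]
tail [[ 454.83176797 -166.61313625    9.        ]
 [ 452.56308847 -106.34364723    9.        ]] 60.31217300916222 yaw 0.03762449167064546
screws [[ 455.8 -180.1   11. ]
 [ 452.7  -97.8   11. ]
 [ 520.7  -95.6   11. ]]
stem base [[ 462.48825974 -134.13266934   10.        ]] knob top [[ 460.3241538 -136.6571995   76.       ]]
ring tool x,z,r [-1.65314105  0.54041522 20.14873931] [ 0.21  0.12 -0.02  0.46  0.11 -0.15 -0.54 -0.2 ]
```

Call:
{"name": "send_rows", "arguments": {"deltas": "0 0 0 0.2 0 3 0.4;0 0 0 0.4 0 6 0.4;0 0 0 0.56 0 8.5 0.4;0 0 0 0.56 0 9.48 0.4;0 0 0 0.56 0 9.48 0.4;0 0 0 0.56 2 9.48 0.4;0 0 0 0.56 4 9.48 0.4;0 0 0 0.56 6 9.48 0.4;0 0 0 0.56 7 9.48 0.4;0 0 0 0.56 7 9.48 0.4;0 0 0 0.56 7 9.48 0.4;0 0 0 0.56 7 9.48 0.4"}}

```text
t: 10.1
tool_pos: [503.2, -134.8, -8.8]
ee_rot: [0.707, 0.012, -0.011, -0.707]
force: [-0.3, 1.0, -2.5]
width: 47.0
```

```bash
python3 snap.py wrist w7; python3 snap.py scene s7;python3 snap.py side d7; python3 -c "
import cv2;p=cv2.imread('pics/s7.png');cv2.imwrite('pics/s7c.png',cv2.resize(p[220:300,250:350],(750,600),interpolation=cv2.INTER_CUBIC))"
```

```text
t 10.1 pos [ 503.2 -134.8   -8.8] yaw x 0.0322 M [[0.999, 0.002, -0.032], [0.032, -0.001, 0.999], [0.002, -1.0, -0.001]] F [-0.3  1.  -2.5] w 47.0
t 10.15 pos [ 503.1 -134.7   -8.9] yaw x 0.0323 M [[0.999, 0.001, -0.032], [0.032, -0.001, 0.999], [0.001, -1.0, -0.001]] F [ 0.6  0.8 -2.2] w 47.2
t 10.2 pos [ 502.9 -134.6   -9. ] yaw x 0.0323 M [[0.999, 0.001, -0.032], [0.032, -0.001, 0.999], [0.001, -1.0, -0.001]] F [-0.2 -0.9 -2.1] w 47.3
```

View pics/w7.png

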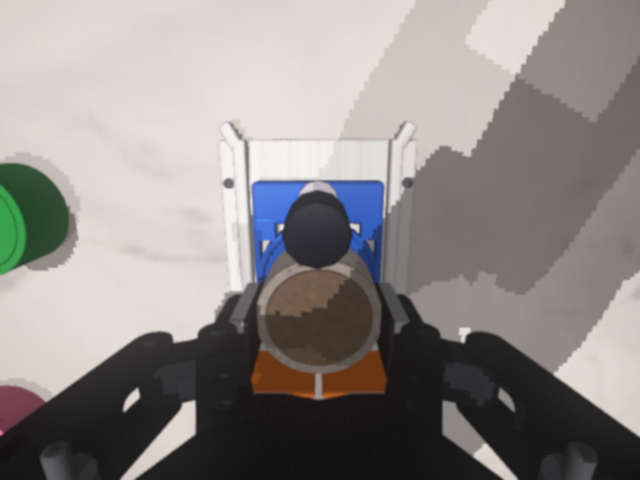

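View pics/s7c.png

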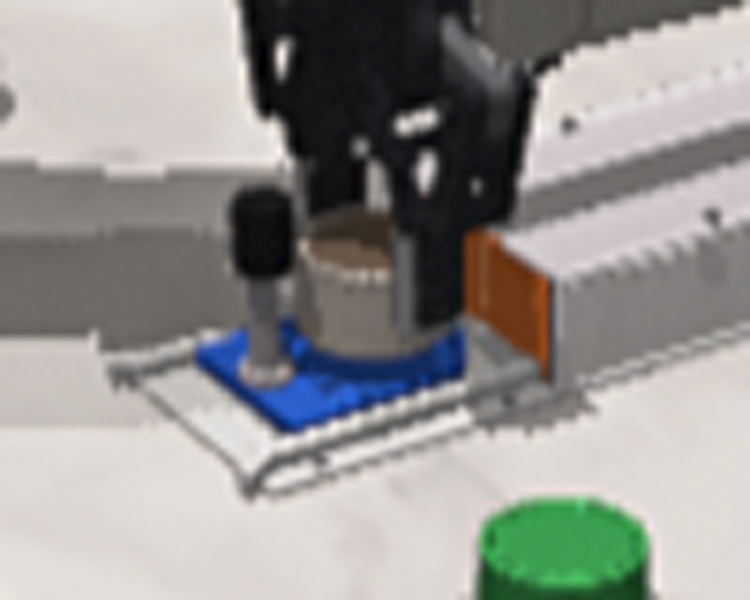

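Run:
```python
from h import *
import json
s=json.load(open('pics/w7.json'));M=R.from_quat(s['ee_rot']).as_matrix();t=np.array(s['tool_pos'])
t=np.array([502.95,-134.65,-9.0]);s['tool_pos']=t
P=onz('wrist',[(252.5,182),(384,182),(317,232),(228.5,183.5),(408,183),(321,316.5)],[9,9,76,11,11,48],s)
print(((P-t)@M).round(1));print(P.round(1))
p=cv2.imread('pics/w7.png');cv2.imwrite('pics/w7c.png',cv2.resize(p[170:400,200:440],(626,600),interpolation=cv2.INTER_CUBIC))
```

```text
[[-49.  -18.1 -29.7]
 [-49.1 -18.1  30. ]
 [-43.1 -85.1  -0.1]
 [-48.6 -20.  -40.2]
 [-48.9 -20.1  40.4]
 [ -2.5 -57.    1.3]]
[[ 454.9 -165.9    9. ]
 [ 452.9 -106.3    9. ]
 [ 459.7 -136.1   76. ]
 [ 455.6 -176.3   11. ]
 [ 452.8  -95.8   11. ]
 [ 500.4 -133.4   48. ]]
```

View pics/w7c.png

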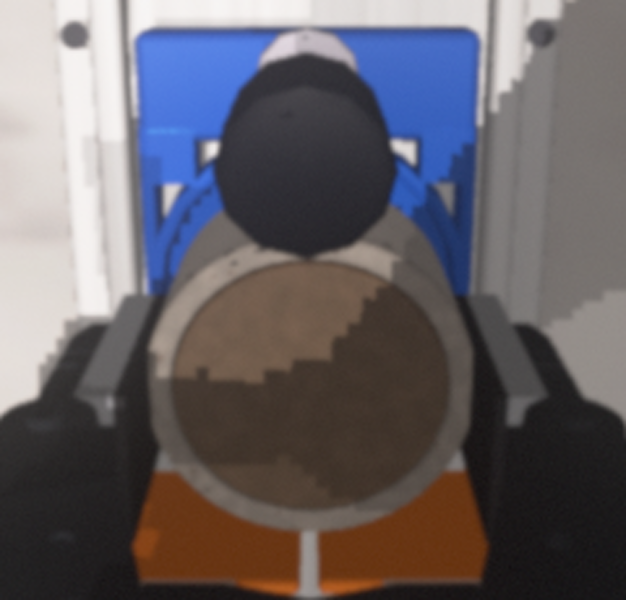

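Call:
{"name": "send_rows", "arguments": {"deltas": "0 0 0 0 0.3 0 0.4;0 0 0 0 0.6 0 0.4;0 0 0 0 0.8 0 0.4;0 0 0 0 1 0 0.4;0 0 0 0 1 0 0.4;0 0 0 0 1 0 0.4"}}

```text
t: 11.0
tool_pos: [502.4, -134.4, -19.7]
ee_rot: [0.707, 0.011, -0.011, -0.707]
force: [-0.4, -0.9, -3.3]
width: 46.9
```

```bash
python3 snap.py wrist w8; python3 snap.py scene s8; python3 -c "
import cv2;p=cv2.imread('pics/s8.png');cv2.imwrite('pics/s8c.png',cv2.resize(p[220:300,250:350],(750,600),interpolation=cv2.INTER_CUBIC))"
```

```text
t 11.0 pos [ 502.4 -134.4  -19.7] yaw x 0.0322 M [[0.999, 0.0, -0.032], [0.032, -0.0, 0.999], [0.0, -1.0, -0.0]] F [-0.4 -0.9 -3.3] w 46.9
t 11.05 pos [ 502.4 -134.4  -19.6] yaw x 0.0322 M [[0.999, 0.0, -0.032], [0.032, -0.0, 0.999], [0.0, -1.0, -0.0]] F [-0.1  0.3 -2.5] w 47.4
```

View pics/s8c.png

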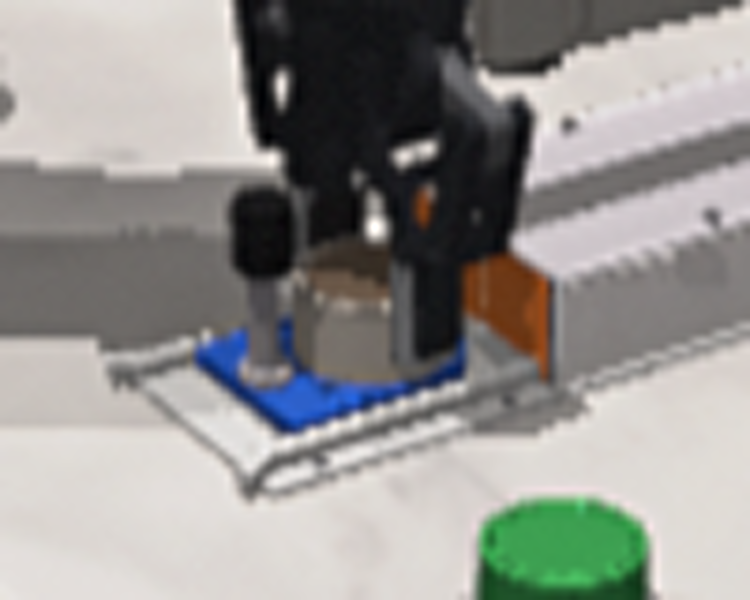

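Call:
{"name": "send_rows", "arguments": {"deltas": "0 0 0 0 0.1 0 0.4;0 0 0 0 0.15 0 0.4;0 0 0 0 0.15 0 0.4"}}

```text
t: 11.48
tool_pos: [502.5, -134.4, -21.0]
ee_rot: [0.707, 0.011, -0.011, -0.707]
force: [-1.3, -0.5, -0.8]
width: 47.4
```

Call:
{"name": "send_rows", "arguments": {"deltas": "0 0 0 0 0.05 0 0.4;0 0 0 0 0.05 0 0.65;0 0 0 0 0.05 0 0.8;0 0 0 0 0.05 0 0.8;0 0 0 0 0.05 0 0.8"}}

```text
t: 12.1
tool_pos: [502.3, -134.4, -21.8]
ee_rot: [-0.707, -0.011, 0.011, 0.707]
force: [-0.3, -0.2, -0.2]
width: 68.4
```

```bash
python3 snap.py wrist w9
```

```text
t 12.1 pos [ 502.3 -134.4  -21.8] yaw x 0.0322 M [[0.999, -0.0, -0.032], [0.032, 0.0, 0.999], [-0.0, -1.0, 0.0]] F [-0.3 -0.2 -0.2] w 68.4
```

View pics/w9.png

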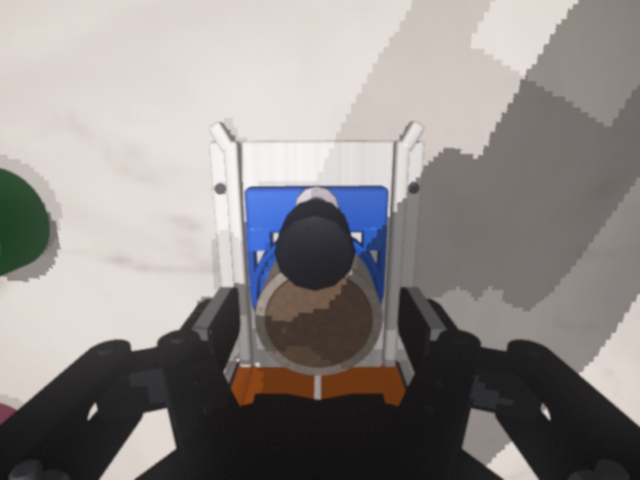

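Call:
{"name": "send_rows", "arguments": {"deltas": "0 0 0 0 -2 0 0.8;0 0 0 0 -6 0 0.9;0 0 0 0 -10 0 0.9;0 0 0 -3 -14 0 0.9;0 0 0 -3 -14 0 0.9;0 0 0 -3 -14 0 0.9"}}

```text
t: 12.9
tool_pos: [472.3, -135.3, 118.0]
ee_rot: [-0.707, -0.011, 0.011, 0.707]
force: [-0.4, 0.1, -0.7]
width: 76.8
```

```bash
python3 snap.py wrist w10; python3 -c "
import cv2;p=cv2.imread('pics/w10.png');cv2.imwrite('pics/w10c.png',cv2.resize(p[150:350,220:420],(600,600),interpolation=cv2.INTER_CUBIC))
from rig import robot;print(robot.read_state()['joints'])"
```

```text
t 12.9 pos [ 472.3 -135.3  118. ] yaw x 0.0319 M [[0.999, 0.0, -0.032], [0.032, 0.0, 0.999], [0.0, -1.0, 0.0]] F [-0.4  0.1 -0.7] w 76.8
[-4.39590816e-01 -2.74898869e-02  1.94890559e+00  8.88115610e-05
  1.22151203e+00 -2.04253899e+00]
```

View pics/w10c.png

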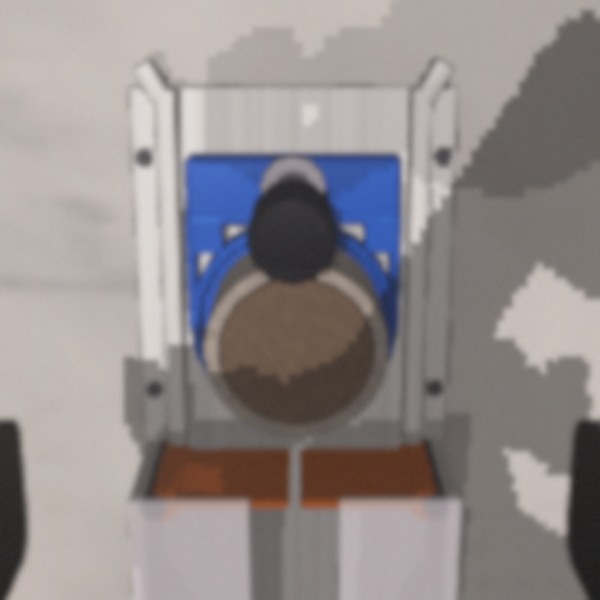

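Run:
```python
from h import *
import json
s=json.load(open('pics/w10.json'));M=R.from_quat(s['ee_rot']).as_matrix();t=np.array(s['tool_pos'])
c=lambda x,y:(220+(x+.5)/3-.5,150+(y+.5)/3-.5)
P=onz('wrist',[c(292,230),c(297,350),c(188,155),c(400,155),c(145,157),c(443,157),c(154,388),c(434,388),c(132,500),c(462,500)],[76,36,9,9,11,11,11,11,44,44],s)
print(P.round(1))
```

```text
[[ 458.7 -136.5   76. ]
 [ 501.  -134.1   36. ]
 [ 454.7 -165.7    9. ]
 [ 452.8 -107.1    9. ]
 [ 455.3 -177.3   11. ]
 [ 452.7  -95.5   11. ]
 [ 523.5 -175.2   11. ]
 [ 520.8  -93.3   11. ]
 [ 542.2 -176.9   44. ]
 [ 539.3  -88.7   44. ]]
```

Call:
{"name": "send_rows", "arguments": {"deltas": "0 0.17 0 -0.3 0 0 0.8;0 0.35 0 -0.6 0 0 0.8;0 0.53 0 -1.13 0 -0.05 0.8;0 0.71 0 -1.13 0 -0.05 0.8;0 0.89 0 -1.13 0 -0.05 0.8;0 1.07 0 -1.13 0 -0.05 0.8;0 1.25 0 -1.13 0 -0.05 0.8;0 1.42 0 -1.13 1 -0.05 0.8;0 1.57 0 -1.13 3 -0.05 0.8;0 1.57 0 -1.13 5 -0.05 0.8;0 1.57 0 -1.13 5 -0.05 0.8;0 1.57 0 -1.13 5 -0.05 0.8"}}

```text
t: 14.45
tool_pos: [461.1, -136.1, 68.0]
ee_rot: [0.508, -0.492, 0.491, -0.508]
force: [0.3, -0.4, 0.9]
width: 68.6
```

```bash
python3 snap.py wrist w11;python3 snap.py scene s11
```

```text
t 14.45 pos [ 461.1 -136.1   68. ] yaw x -1.5375 M [[0.033, -0.001, 0.999], [-0.999, 0.0, 0.033], [-0.0, -1.0, -0.001]] F [ 0.3 -0.4  0.9] w 68.6
t 14.5 pos [ 461.5 -136.3   68.6] yaw x -1.5376 M [[0.033, 0.0, 0.999], [-0.999, -0.0, 0.033], [0.0, -1.0, 0.0]] F [-0.3  0.1  0.9] w 68.3
```

View pics/w11.png

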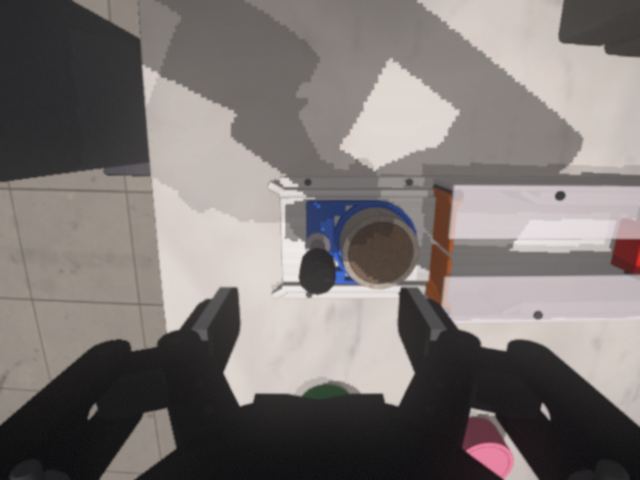

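View pics/s11.png

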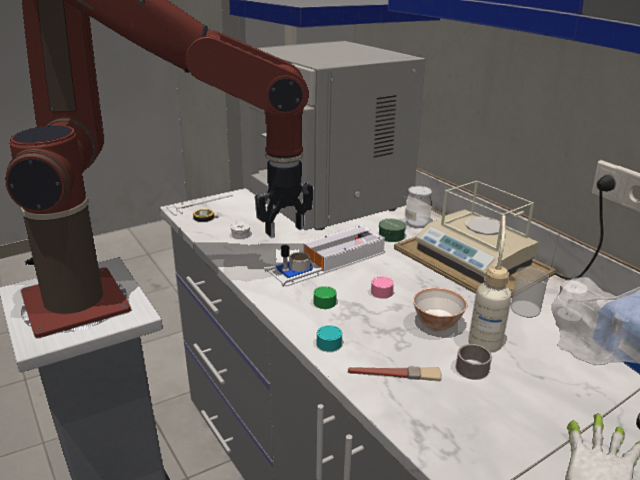

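Run:
```python
from h import *
import json
s=json.load(open('pics/w11.json'));M=R.from_quat(s['ee_rot']).as_matrix();t=np.array(s['tool_pos'])
d=np.load('pics/w11.npy')
P=onz('wrist',[(318,271),(380,247),(307,200),(305,284),(318,242),(613,245),(613,245),(448,186),(448,318),(560,196),(538,315)],[76,36,9,9,9,30,20,44,44,44,44],s)
print(P.round(1));print(((P-t)@M).round(1)[:5])
print(depthpt('wrist',[(318,271),(380,247),(619,245),(630,250),(630,235)],d,s).round(1))
p=cv2.imread('pics/w11.png');cv2.imwrite('pics/w11c.png',cv2.resize(p[180:330,270:470],(800,600),interpolation=cv2.INTER_CUBIC))
```

```text
[[ 462.2 -132.1   76. ]
 [ 501.1 -130.2   36. ]
 [ 453.7 -106.5    9. ]
 [ 453.8 -168.4    9. ]
 [ 462.2 -136.1    9. ]
 [ 658.9 -125.6   30. ]
 [ 668.2 -128.3   20. ]
 [ 536.1  -89.6   44. ]
 [ 547.6 -174.3   44. ]
 [ 604.3  -92.8   44. ]
 [ 607.2 -170.8   44. ]]
[[ -3.9  -8.    1.3]
 [ -4.6  32.   40.2]
 [-29.8  59.1  -6.3]
 [ 32.1  59.   -8.3]
 [  0.1  59.    1.2]]
[[ 462.2 -132.1   76. ]
 [ 501.2 -130.3   35.6]
 [ 679.8 -130.2   12.5]
 [ 679.3 -130.7   22.9]
 [ 656.  -115.1   43.6]]
```

View pics/w11c.png

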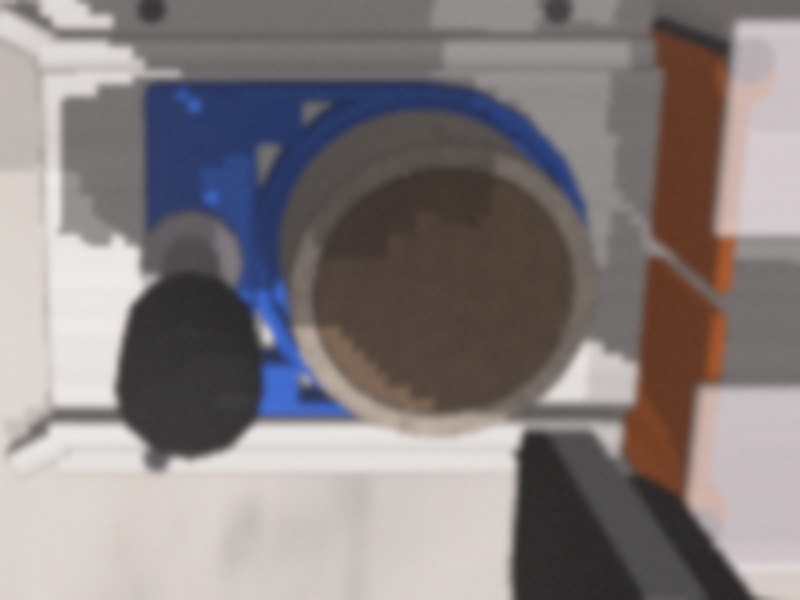

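Call:
{"name": "send_rows", "arguments": {"deltas": "0 0 0 0 2 0.1 0.8;0 0 0 0 4 0.1 0.8;0 0 0 0 5.3 0.1 0.8;0 0 0 0 5.3 0.1 0.8;0 0 0 0 5.3 0.1 0.8;0 0 0 0 5.3 0.1 0.7", "squeeze": 20}}

```text
t: 15.3
tool_pos: [462.8, -136.5, 16.2]
ee_rot: [-0.508, 0.491, -0.492, 0.508]
force: [-0.3, -0.2, 0.4]
width: 59.5
```

```bash
python3 snap.py wrist w12;python3 snap.py scene s12; python3 -c "
import cv2;p=cv2.imread('pics/s12.png');cv2.imwrite('pics/s12c.png',cv2.resize(p[210:310,250:375],(750,600),interpolation=cv2.INTER_CUBIC))"
```

```text
t 15.3 pos [ 462.8 -136.5   16.2] yaw x -1.5378 M [[0.033, 0.001, 0.999], [-0.999, -0.001, 0.033], [0.001, -1.0, 0.001]] F [-0.3 -0.2  0.4] w 59.5
t 15.35 pos [ 462.7 -136.5   16.1] yaw x -1.5378 M [[0.033, 0.001, 0.999], [-0.999, -0.001, 0.033], [0.001, -1.0, 0.001]] F [-0.1 -0.2  0.7] w 59.6
```

View pics/w12.png

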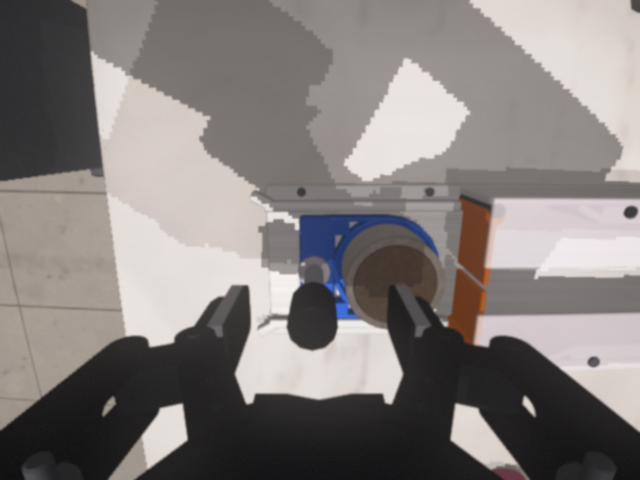

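View pics/s12c.png

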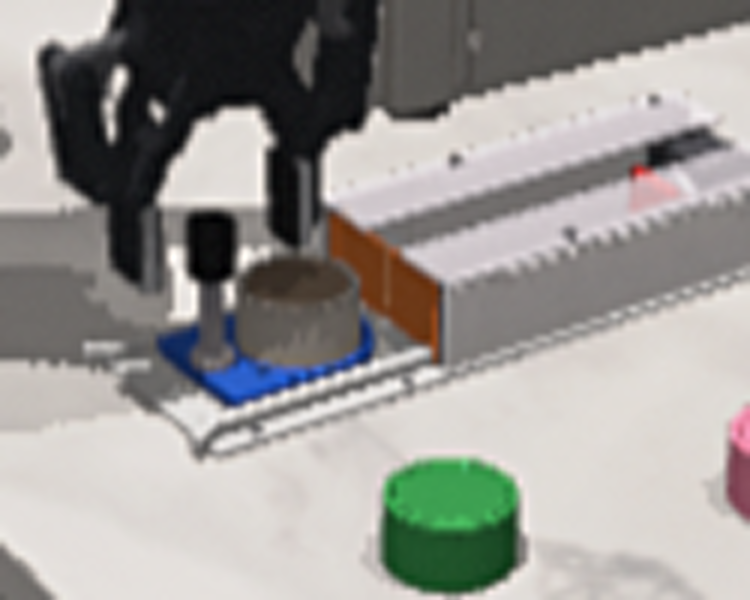

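Run:
```python
from h import *
import json
s=json.load(open('pics/w12.json'));M=R.from_quat(s['ee_rot']).as_matrix();t=np.array(s['tool_pos']);d=np.load('pics/w12.npy')
v,u=np.mgrid[280:360,280:345];P=depthpt('wrist',np.c_[u.ravel(),v.ravel()],d,s);L=(P-t)@M
k=abs(P[:,2]-76)<2.5;print(P[k,2].mean(),L[k].mean(0),L[k].min(0),L[k].max(0))
p=cv2.imread('pics/w12.png');cv2.imwrite('pics/w12c.png',cv2.resize(p[260:400,210:440],(800,487),interpolation=cv2.INTER_CUBIC))
```

```text
75.50941513933479 [ -1.21032097 -59.32414447  -1.03915349] [-10.3805625  -61.4959372  -10.92145529] [  9.11468886 -57.32906777   8.62342748]
```

View pics/w12c.png

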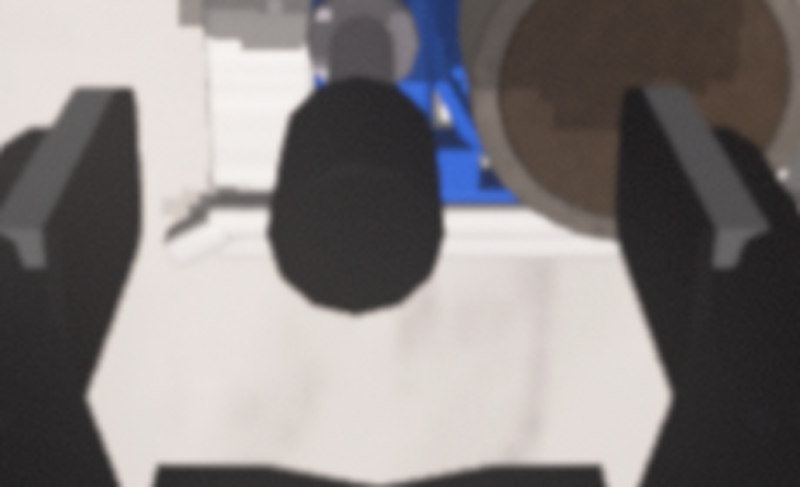

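Call:
{"name": "send_rows", "arguments": {"deltas": "0 0 0 -0.08 0 -0.1 0.7;0 0 0 -0.08 0 -0.1 0.4;0 0 0 -0.08 0 -0.1 0.2;0 0 0 -0.08 0 -0.1 0.1;0 0 0 -0.08 0 -0.1 0.1;0 0 0 -0.08 0 -0.1 0.1;0 0 0 -0.08 0 -0.1 0.1", "squeeze": 20}}

```text
t: 16.27
tool_pos: [461.1, -135.4, 15.4]
ee_rot: [0.508, -0.492, 0.492, -0.508]
force: [-0.5, 0.4, 2.3]
width: 19.0
```

```bash
python3 snap.py wrist w13
```

```text
t 16.27 pos [ 461.1 -135.4   15.4] yaw x -1.5378 M [[0.033, -0.0, 0.999], [-0.999, -0.0, 0.033], [0.0, -1.0, -0.0]] F [-0.5  0.4  2.3] w 19.0
```

View pics/w13.png

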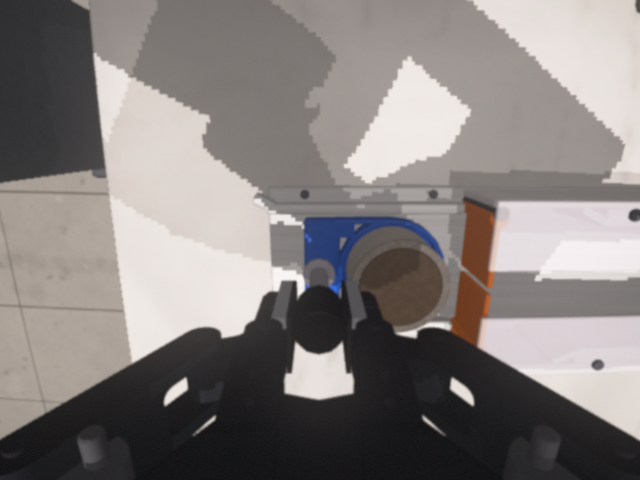

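Call:
{"name": "send_rows", "arguments": {"deltas": "0 0 0 0 -0.05 0.2 0.1;0 0 0 0 -0.05 0.6 0.1;0 0 0 0 -0.05 1.2 0.1;0 0 0 0 -0.05 1.8 0.1;0 0 0 0 -0.05 2.4 0.1;0 0 0 0 -0.05 3 0.1"}}

```text
t: 17.08
tool_pos: [490.9, -134.3, 15.5]
ee_rot: [0.508, -0.492, 0.491, -0.508]
force: [-5.4, -0.4, 1.6]
width: 19.1
```

```bash
python3 snap.py scene s14; python3 -c "
import cv2;p=cv2.imread('pics/s14.png');cv2.imwrite('pics/s14c.png',cv2.resize(p[210:310,250:375],(750,600),interpolation=cv2.INTER_CUBIC))"
```

```text
t 17.07 pos [ 490.9 -134.3   15.5] yaw x -1.5377 M [[0.033, -0.001, 0.999], [-0.999, 0.0, 0.033], [-0.0, -1.0, -0.001]] F [-5.4 -0.4  1.6] w 19.1
```

View pics/s14c.png

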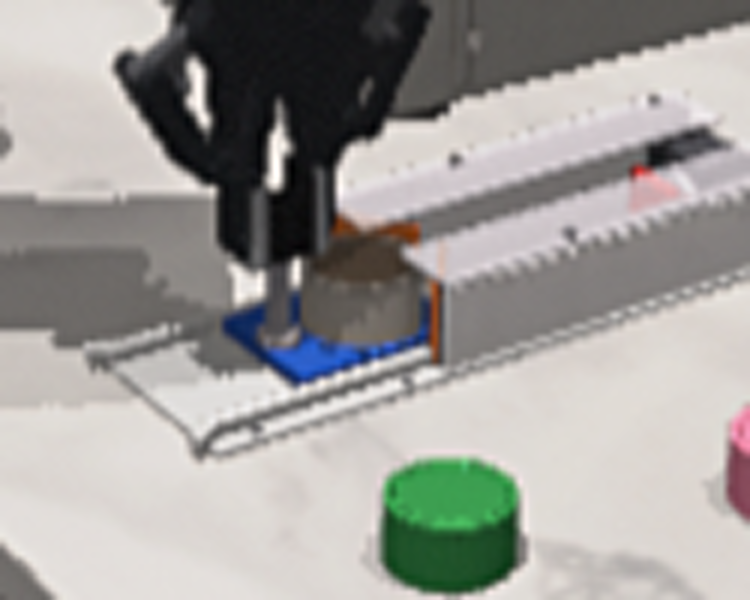

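Call:
{"name": "send_rows", "arguments": {"deltas": "0 0 0 0 0 0.6 0.1;0 0 0 0 0 1.2 0.1;0 0 0 0 0 1.8 0.1;0 0 0 0 0 2.4 0.1;0 0 0 0 0 3 0.1"}}

```text
t: 17.75
tool_pos: [521.4, -133.3, 15.6]
ee_rot: [-0.508, 0.492, -0.492, 0.508]
force: [-3.5, -0.2, -2.1]
width: 19.2
```

Call:
{"name": "send_rows", "arguments": {"deltas": "0 0 0 0 0 0.6 0.1;0 0 0 0 0 1.2 0.1;0 0 0 0 0 1.8 0.1;0 0 0 0 0 2.4 0.1;0 0 0 0 0 3 0.1"}}

```text
t: 18.38
tool_pos: [551.5, -132.4, 15.7]
ee_rot: [-0.508, 0.492, -0.492, 0.508]
force: [-0.9, -0.1, -4.4]
width: 19.0
```

```bash
python3 snap.py wrist w15; python3 snap.py scene s15; python3 -c "
import cv2;p=cv2.imread('pics/s15.png');cv2.imwrite('pics/s15c.png',cv2.resize(p[210:310,275:400],(750,600),interpolation=cv2.INTER_CUBIC))"
```

```text
t 18.38 pos [ 551.5 -132.4   15.7] yaw x -1.5378 M [[0.033, 0.0, 0.999], [-0.999, 0.0, 0.033], [-0.0, -1.0, 0.0]] F [-0.9 -0.1 -4.4] w 19.0
t 18.43 pos [ 552.3 -132.5   15.9] yaw x -1.5379 M [[0.033, 0.001, 0.999], [-0.999, -0.0, 0.033], [0.0, -1.0, 0.001]] F [-0.3 -0.2 -6.5] w 18.8
```

View pics/s15c.png

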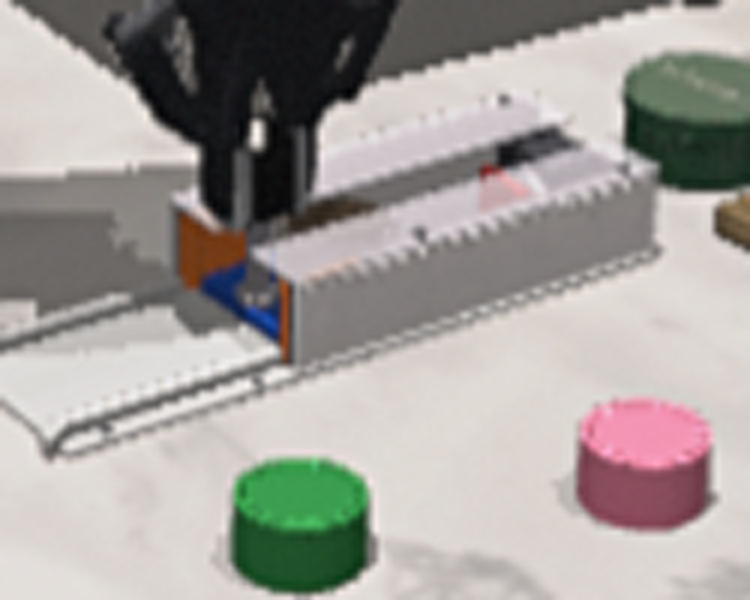

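View pics/w15.png

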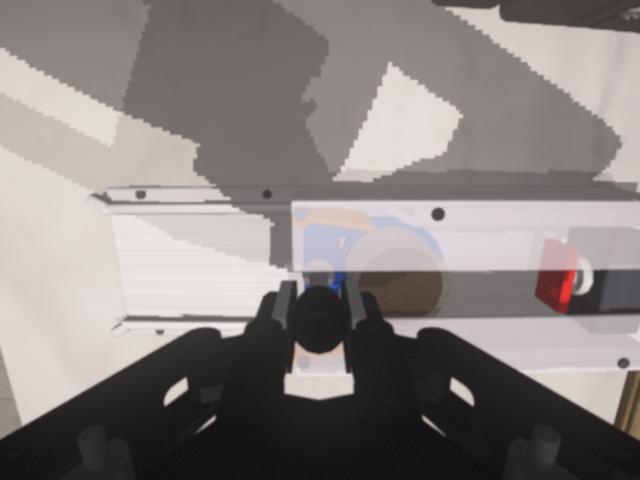

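Call:
{"name": "send_rows", "arguments": {"deltas": "0 0 0 0 0.03 0.3 0.1;0 0 0 0 0.05 0.7 0.1;0 0 0 0 0.05 1.2 0.1;0 0 0 0 0.05 1.7 0.1;0 0 0 0 0.05 2.2 0.1;0 0 0 0 0.05 2.5 0.1"}}

```text
t: 19.23
tool_pos: [576.5, -131.7, 15.4]
ee_rot: [-0.508, 0.492, -0.492, 0.508]
force: [-1.8, -0.3, -1.9]
width: 19.2
```

```bash
python3 snap.py wrist w16
```

```text
t 19.23 pos [ 576.5 -131.7   15.4] yaw x -1.5377 M [[0.033, 0.0, 0.999], [-0.999, -0.0, 0.033], [0.0, -1.0, 0.0]] F [-1.8 -0.3 -1.9] w 19.2
```

View pics/w16.png

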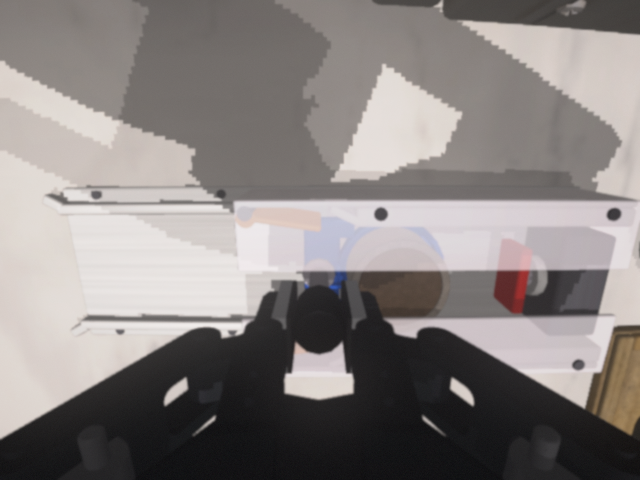

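Call:
{"name": "send_rows", "arguments": {"deltas": "0 0 0 0 0.02 0.4 0.1;0 0 0 0 0.02 0.8 0.1;0 0 0 0 0.02 1.2 0.1;0 0 0 0 0.02 1.5 0.1;0 0 0 0 0.02 1.8 0.1;0 0 0 0 0.02 1.8 0.1"}}

```text
t: 20.02
tool_pos: [594.9, -131.1, 15.4]
ee_rot: [-0.508, 0.491, -0.492, 0.508]
force: [1.4, -0.7, 0.8]
width: 19.5
```

```bash
python3 snap.py wrist w17; python3 -c "
import cv2;p=cv2.imread('pics/w17.png');cv2.imwrite('pics/w17c.png',cv2.resize(p[180:340,160:560],(800,320),interpolation=cv2.INTER_CUBIC))"
```

```text
t 20.02 pos [ 594.9 -131.1   15.4] yaw x -1.5378 M [[0.033, 0.001, 0.999], [-0.999, -0.0, 0.033], [0.0, -1.0, 0.001]] F [ 1.4 -0.7  0.8] w 19.5
```

View pics/w17c.png

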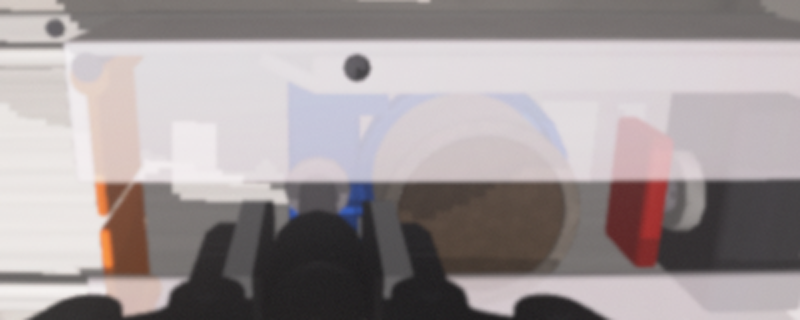

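Call:
{"name": "send_rows", "arguments": {"deltas": "0 0 0 0 0 0.2 0.1;0 0 0 0 0 0.4 0.1;0 0 0 0 0 0.6 0.1;0 0 0 0 0 0.6 0.1"}}

```text
t: 20.58
tool_pos: [600.5, -130.9, 15.4]
ee_rot: [-0.508, 0.491, -0.492, 0.508]
force: [-1.2, -0.1, 3.7]
width: 19.4
```

```bash
python3 snap.py wrist w18; python3 -c "
import cv2;p=cv2.imread('pics/w18.png');cv2.imwrite('pics/w18c.png',cv2.resize(p[200:320,320:480],(800,600),interpolation=cv2.INTER_CUBIC))"
```

```text
t 20.57 pos [ 600.5 -130.9   15.4] yaw x -1.5378 M [[0.033, 0.001, 0.999], [-0.999, -0.0, 0.033], [0.0, -1.0, 0.001]] F [-1.2 -0.1  3.7] w 19.4
```

View pics/w18c.png

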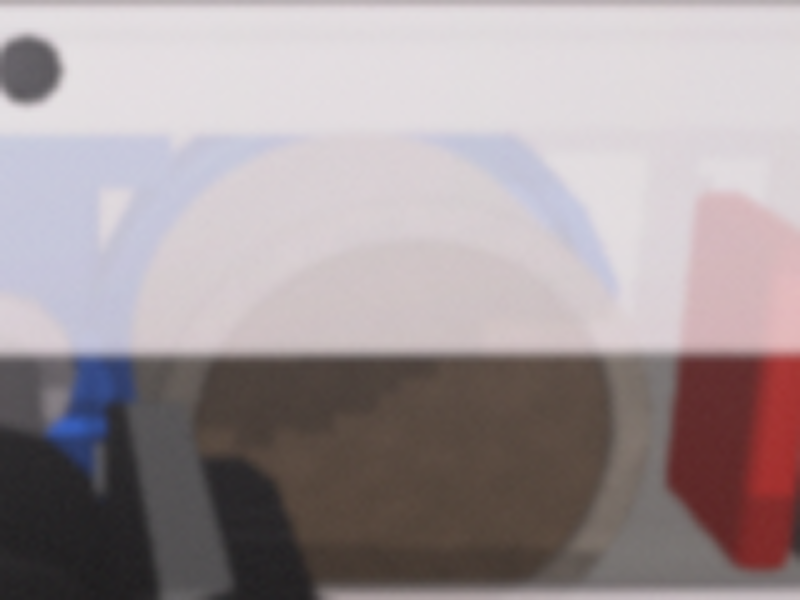

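Call:
{"name": "send_rows", "arguments": {"deltas": "0 0 0 0 -0.03 0.15 0.1;0 0 0 0 -0.03 0.3 0.1;0 0 0 0 -0.03 0.3 0.1"}}

```text
t: 21.0
tool_pos: [603.2, -130.7, 15.4]
ee_rot: [-0.508, 0.492, -0.492, 0.508]
force: [-1.4, -0.0, 4.3]
width: 19.3
```

Call:
{"name": "send_rows", "arguments": {"deltas": "0 0 0 0 0 0.1 0.1;0 0 0 0 0 0.2 0.1;0 0 0 0 0 0.2 0.1"}}

```text
t: 21.38
tool_pos: [605.1, -130.7, 15.4]
ee_rot: [-0.508, 0.492, -0.492, 0.508]
force: [-1.9, 0.3, 4.5]
width: 19.6
```

Call:
{"name": "send_rows", "arguments": {"deltas": "0 0 0 0 -0.05 0.1 0.1;0 0 0 0 -0.05 0.1 0.1;0 0 0 0 -0.05 0.1 0.1"}}

```text
t: 21.75
tool_pos: [605.8, -130.5, 15.4]
ee_rot: [0.508, -0.492, 0.492, -0.508]
force: [-0.3, -0.0, -1.0]
width: 19.6
```

Call:
{"name": "send_rows", "arguments": {"deltas": "0 0 0 0 0 0.1 0.1;0 0 0 0 0 0.1 0.1;0 0 0 0 0 0.1 0.1"}}

```text
t: 22.12
tool_pos: [606.8, -130.4, 15.4]
ee_rot: [0.508, -0.492, 0.491, -0.508]
force: [0.1, 0.4, -2.2]
width: 19.4
```

```bash
python3 snap.py wrist w19; python3 -c "
import cv2;p=cv2.imread('pics/w19.png');cv2.imwrite('pics/w19c.png',cv2.resize(p[200:320,320:480],(800,600),interpolation=cv2.INTER_CUBIC))"
```

```text
t 22.12 pos [ 606.8 -130.4   15.4] yaw x -1.5378 M [[0.033, -0.0, 0.999], [-0.999, 0.0, 0.033], [-0.0, -1.0, -0.0]] F [ 0.1  0.4 -2.2] w 19.4
```

View pics/w19c.png

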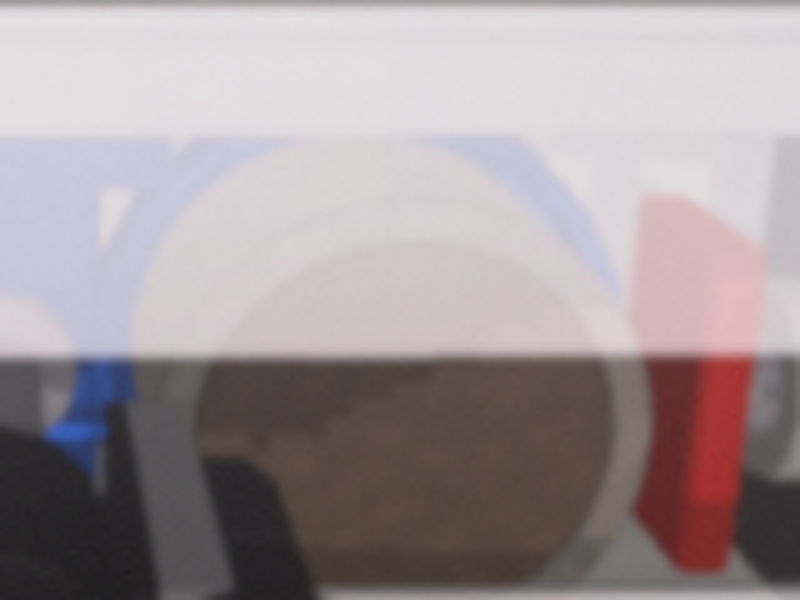

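Call:
{"name": "send_rows", "arguments": {"deltas": "0 0 0 0 0.02 0.1 0.1;0 0 0 0 0.02 0.1 0.1;0 0 0 0 0.02 0.1 0.1"}}

```text
t: 22.55
tool_pos: [607.9, -130.5, 15.5]
ee_rot: [-0.508, 0.492, -0.492, 0.508]
force: [0.2, 1.3, -4.5]
width: 19.2
```

Call:
{"name": "send_rows", "arguments": {"deltas": "0 0 0 0 0 0.1 0.1;0 0 0 0 0 0.1 0.1;0 0 0 0 0 0.1 0.1"}}

```text
t: 22.92
tool_pos: [608.8, -130.5, 15.6]
ee_rot: [0.508, -0.492, 0.492, -0.508]
force: [0.0, 0.5, -4.6]
width: 19.1
```

Call:
{"name": "send_rows", "arguments": {"deltas": "0 0 0 0 0 0.1 0.1;0 0 0 0 0 0.1 0.1;0 0 0 0 0 0.1 0.1"}}

```text
t: 23.3
tool_pos: [609.7, -130.5, 15.7]
ee_rot: [0.508, -0.492, 0.492, -0.508]
force: [-3.0, -0.8, -3.1]
width: 19.1
```

Call:
{"name": "send_rows", "arguments": {"deltas": "0 0 0 0 0.02 0.1 0.1;0 0 0 0 0.02 0.1 0.1;0 0 0 0 0.02 0.1 0.1"}}

```text
t: 23.68
tool_pos: [610.7, -130.5, 15.6]
ee_rot: [0.508, -0.492, 0.491, -0.508]
force: [-4.4, 0.8, -0.3]
width: 19.3
```

Call:
{"name": "send_rows", "arguments": {"deltas": "0 0 0 0 0.02 0.1 0.1;0 0 0 0 0.02 0.1 0.1;0 0 0 0 0.02 0.1 0.1"}}

```text
t: 24.05
tool_pos: [611.4, -130.5, 15.5]
ee_rot: [0.508, -0.492, 0.491, -0.508]
force: [-7.1, 0.5, 1.1]
width: 19.4
```

Call:
{"name": "send_rows", "arguments": {"deltas": "0 0 0 0 0 0.08 0.1;0 0 0 0 0 0.08 0.1;0 0 0 0 0 0.08 0.1;0 0 0 0 0 0.08 0.1;0 0 0 0 0 0.08 0.1;0 0 0 0 0 0.08 0.1;0 0 0 0 0 0.08 0.1"}}

```text
t: 24.92
tool_pos: [611.9, -130.5, 15.5]
ee_rot: [0.509, -0.492, 0.491, -0.508]
force: [-7.5, -0.2, 2.7]
width: 19.2
```

```bash
python3 snap.py wrist w20; python3 snap.py scene s20; python3 -c "
import cv2;p=cv2.imread('pics/w20.png');cv2.imwrite('pics/w20c.png',cv2.resize(p[180:340,160:480],(800,400),interpolation=cv2.INTER_CUBIC))"
```

```text
t 24.93 pos [ 611.9 -130.5   15.5] yaw x -1.5377 M [[0.033, -0.002, 0.999], [-0.999, 0.0, 0.033], [-0.0, -1.0, -0.002]] F [-7.5 -0.2  2.7] w 19.2
t 24.98 pos [ 611.9 -130.5   15.6] yaw x -1.5377 M [[0.033, -0.002, 0.999], [-0.999, 0.0, 0.033], [-0.0, -1.0, -0.002]] F [-7.8 -0.2  2.1] w 19.3
```

View pics/w20c.png

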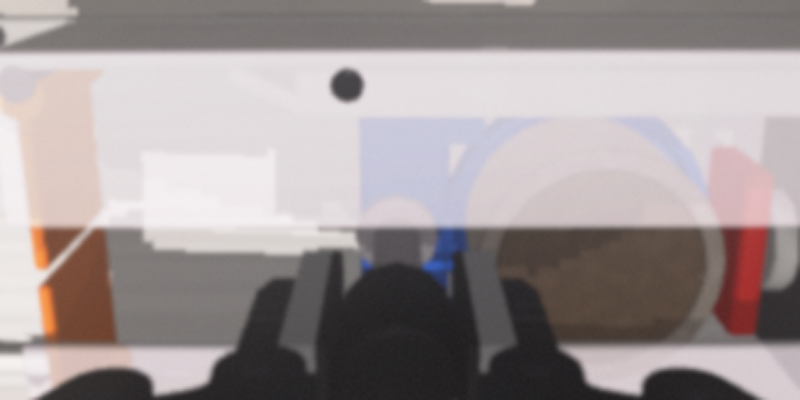

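Call:
{"name": "send_rows", "arguments": {"deltas": "0 0 0 0 0 0.05 0.1;0 0 0 0 0 0.05 0.1;0 0 0 0 0 0.05 0.1;0 0 0 0 0 0.05 0.1;0 0 0 0 0 0.05 0.1;0 0 0 0 0 0.05 0.1"}}

```text
t: 25.78
tool_pos: [612.2, -130.4, 15.6]
ee_rot: [0.509, -0.492, 0.491, -0.508]
force: [-8.3, 0.7, 3.9]
width: 19.4
```

Call:
{"name": "send_rows", "arguments": {"deltas": "0 0 0 0 0 -0.1 0.1;0 0 0 0 0 -0.2 0.1;0 0 0 0 0 -0.3 0.1;0 0 0 0 0 -0.4 0.1;0 0 0 0 0 -0.45 0.1;0 0 0 0 0 -0.45 0.1;0 0 0 0 0 -0.45 0.2;0 0 0 0 0 -0.45 0.35;0 0 0 0 0 -0.45 0.55;0 0 0 0 0 -0.45 0.6;0 0 0 0 0 -0.45 0.6;0 0 0 0 0 -0.45 0.6"}}

```text
t: 27.28
tool_pos: [608.8, -130.6, 15.4]
ee_rot: [-0.508, 0.492, -0.492, 0.508]
force: [0.3, -0.4, -0.8]
width: 51.2
```

Call:
{"name": "send_rows", "arguments": {"deltas": "0 0 0 0 -1 0 0.6;0 0 0 0 -3 0 0.6;0 0 0 0 -6 0 0.6;0 0 0 0 -10 0 0.6;0 0 0 0 -14 -2 0.6;0 0 0 0 -14 -4 0.6;0 0 0 0 -14 -5 0.6;0 0 0 0 -14 -5 0.6"}}

```text
t: 28.28
tool_pos: [558.4, -132.2, 155.7]
ee_rot: [-0.508, 0.492, -0.492, 0.508]
force: [-0.4, 0.3, -1.5]
width: 51.0
```

```bash
python3 snap.py wrist w21; python3 snap.py scene s21; python3 -c "
import cv2;p=cv2.imread('pics/s21.png');cv2.imwrite('pics/s21c.png',cv2.resize(p[180:330,220:420],(800,600),interpolation=cv2.INTER_CUBIC))"
```

```text
t 28.27 pos [ 558.4 -132.2  155.7] yaw x -1.5382 M [[0.033, 0.0, 0.999], [-0.999, -0.0, 0.033], [0.0, -1.0, 0.0]] F [-0.4  0.3 -1.5] w 51.0
t 28.32 pos [ 558.8 -132.1  155.3] yaw x -1.538 M [[0.033, 0.0, 0.999], [-0.999, 0.0, 0.033], [-0.0, -1.0, 0.0]] F [-0.  -0.2 -0.5] w 51.2
```

View pics/w21.png

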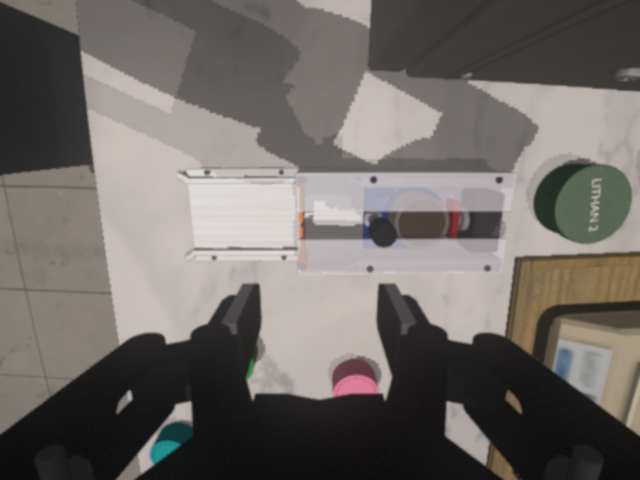

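View pics/s21c.png

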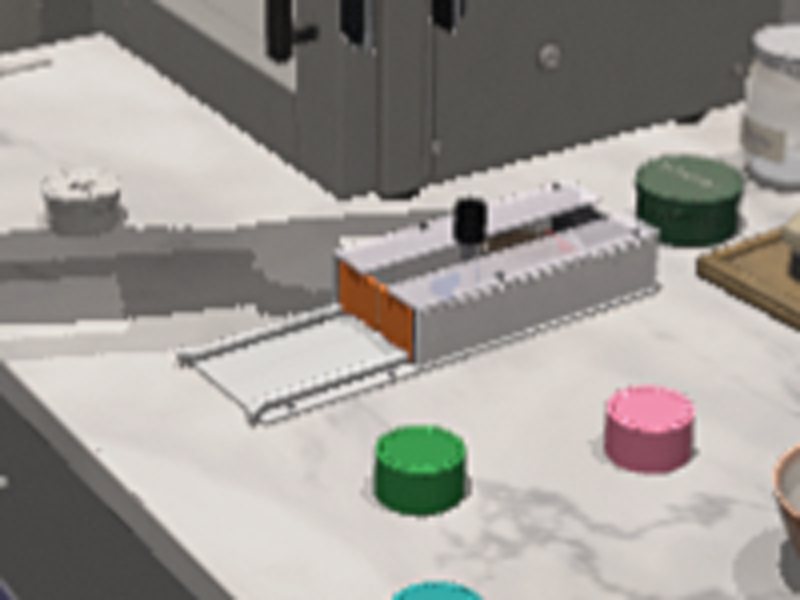

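Run:
```python
from h import *
import json
s=json.load(open('pics/w21.json'));d=np.load('pics/w21.npy')
print(onz('wrist',[(382,232),(420,222),(298,174),(298,272)],[76,36,44,44],s).round(1)); print(depthpt('wrist',[(382,232),(420,225)],d,s).round(1))
robot.finish_job(); print(robot.read_state()['t'])
```

```text
[[ 608.4 -128.7   76. ]
 [ 649.  -128.8   36. ]
 [ 541.9  -90.1   44. ]
 [ 543.3 -175.9   44. ]]
[[ 608.7 -129.1   74.6]
 [ 649.5 -131.6   35.4]]
the job is handed in; nothing more can be done
the job is handed in; nothing more can be done
```

The ring is in the carrier's cup and the carrier is inside the lane against the buffer, with both flaps shut. I handed the job in at about 28 s; no verdict was reported.

I placed the soil-filled steel ring in the cup, clamped the knob at 20 N with the jaws along the lane, and slid the carrier through the flaps. I then pressed the buffer to a measured 7.5–8.3 N, which I take as roughly 3–4 mm. I held it there for over 1.5 s, backed off about 3.5 mm, opened the fingers and lifted clear.

**Last checks**
- **Carrier position:** the cup centre is about 107 mm behind the flap plane.
- **Ring:** the soil top measures about 35.5 mm high, where 36 mm means the ring is fully down in the cup.
- **Flaps:** both look shut in the scene and wrist pictures.
- **Forces while sliding:** the highest wrist reading was about 8 N, though I only read it at the end of each move.
- **Bystanders:** I never moved near the moisture tin, stopwatch or brush. The tin is in place in the last crop; I did not re-measure the other two.

**What disagreed**
- **Fingertip position:** the real fingertips end about 33 mm (shut) to 46 mm (open) behind the reported TCP. My first grasp therefore closed just above the ring without touching it. I measured the offset in the wrist depth picture and corrected for it.
- **Wrist camera:** it showed a 2–4 mm sideways bias for tall objects, so I allowed for that when aiming.
- **Carrier lift:** the vertical readings briefly reached −4 to −6 N on the way, so the carrier may have been slightly unweighted or lifted by the hand. I lowered the hand each time.

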